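# Level the drying plate, load the lacquered blanks and ease the dust hood shut

## Robot

A 6-joint arm with a two-finger parallel gripper is mounted at the origin on a cart in front of the work surface, level with it; the furniture and walls round the work are solid. World frame = base frame: x ahead of the robot, y to its left, z up, the work surface at z = 0. Lengths are in m, angles in rad, forces in N, time in s.
With the tool pointing down it reaches from about 0.3 to 0.775 m from the base axis. Payload 14.6 kg.
Tool frame: the origin (TCP) lies at the centre of the arm's flange, where the gripper is bolted on; the fingertips stand 199 mm ahead of it and the grasp point (between the pads) lies 180 mm ahead of it; z points along the fingers, y is the line along which they close (so a half turn about z gives the same grasp; the last joint's range is limited). The gripper opens to 94 mm and grips with 3 to 60 N. Pads are 16 mm wide; open, the fingers measure 119 mm over their backs; the gripper's body (75 mm by 177 mm) begins 78 mm behind the grasp point.
Start: joints at [-1.402, 0.3, 1.521, -0, 1.321, -0.067], TCP at [0.128, -0.535, 0.405] pointing down, gripper open.
Joint ranges: [-3.03, 3.03], [-0.79, 2.21], [0.23, 2.52], [-1.04, 4.18], [0, 3.07], [-2.55, 2.55]. Speed limits (rad/s): [2.22, 2.22, 2.57, 3.14, 3.14, 3.14].

## Interface

Orientations are given as a 3x3 rotation matrix whose columns are the frame's x, y, z axes.
In Python, from cell import env gives the robot as it stands.
- The arm moves only by the shell command python3 -m creep 'ROWS' [OPENING] [FORCE]. ROWS is JSON, a list that holds one entry, the list of rows, each a list of 6 numbers: the shift along the tool's x, y, z each as a share of 0.3 m, from -1 to 1, then the turn, a rotation vector about the tool's x, y, z each as a share of 30 degrees, from -1 to 1. In form: [[[dx, dy, dz, rx, ry, rz], ...]]. A call has 1 to 20 rows; each row shifts and turns the commanded pose from where the row before left it, along the tool's axes as they then stand; what a row does not reach is not made up. A row lasts 1/12 s, in which the tool goes at most 41.7 mm and 7.16 degrees, less where a joint would pass 70% of its speed; a pose out of reach is approached as far as the arm can. A call with a number of a shift or a turn outside -1 to 1 is refused whole. A call with a gripper value outside its range is refused whole. OPENING is the closure, from 0 (fully open) to 1 (shut), set as the call begins (- or left out, the last holds). The fingers move at their own pace and stop on an object; FORCE is the grip in N (left out, the last holds). Time passes only in rows, so rows that do not move let the fingers close. It gives the time, the measured TCP pose, the force, the opening and the grip force at its end, in the units of the state.
- env.get_state(): the state, without advancing time (a new reading comes with each control period).
- env.camera(name): name is "scene" or "side" or "wrist"; returns (picture, depth): 420x560x3 uint8, blue, green, red; 420x560 float32, m along the optical axis (not along the pixel's ray), 0 where there is no reading.
- env.calibration(name): a dict with "vertical_fov" (degrees; the focal length in pixels is half the picture's height over the tangent of half this angle, whatever the lens; pixels are square), "cx", "cy" (the principal point, pixels), "k1" (the pictures are not rectified: a ray, as slopes to the right and down, at radius r is drawn at 1 + k1 r^2 times it, then the intrinsics apply), "rvec" (rotation vector, rad) and "tvec" (3), from world to camera coordinates, as OpenCV has them; the wrist camera has in their place "T_tool_cam" (4x4, takes a point from camera to tool coordinates, whose origin is the TCP and whose axes are the flange's). Camera axes: x right, y down, z forward; pixel columns grow to the right and rows downward; lengths in m; the calibration is good to about 2 mm. A picture is of the moment at which its call begins: read the wrist's pose just before it. calibration takes no time and is no camera call.
- env.job_done(): hands the job in; it is judged then, once.
The state is a dict: "clock": time; "joint_positions": joint angles; "joint_velocities": joint speeds; "effort": joint torques, N m; "tool_pos": TCP position; "orientation": TCP orientation; "force": force on the tool from outside, world axes, zero at the start; "moment": the same for the moment, N m; "grip_width": finger opening in m; "finger_force": force on a finger pad.
Only numpy, scipy, OpenCV 4.12 (cv2) and the standard library are available. Lean on these libraries where they do the work, as an engineer would, in place of code of your own. Each camera call takes 0.05 s, during which the arm holds its last target. There are 200 camera calls.

## Task

The drying plate has one low corner: stand the spirit level across it, push the wedge shim under the short foot until the level reads centred, and put the level back on the bench. Then lay every lacquered blank flat on the plate, side by side, and finally ease the sprung dust hood down over them without letting it slam, leaving the plate level. Do not knock over or shift the spray can and the paint jar.

Things in the scene. Friction and masses are not known exactly. Their poses are not given: they have to be found in the camera images.
- plate_top (a point): drying plate, aluminium, loose, 2 kg: 240 mm (its x, away from the robot) x 210 mm (y, to the left) x 14 mm. The point is the centre of its top face (z out of it), 34 mm above the bench once level. It stands on two 20 mm feet (rear middle, front right) and a stub foot at the front left that is 7 to 13 mm too short: it leans 2.5 to 5 degrees that way; raising the stub levels it in every direction.
- low_foot (a point): underside centre of the short stub foot under the plate's front left corner (x -90, y +85 mm in the plate's frame, 20 mm inside the left edge): a domed steel glide 30 mm across, its rim rising 5 mm, resting on the bench at the start. A thin edge slid at it rides under it. The shim goes in from the plate's left, along the plate's -y. The full feet stand at x +95, y 0 and x -90, y -85 mm.
- shim_grip (a point): wooden wedge shim, loose: 150 mm long, 36 mm wide, 24 mm high at the thick end, tapering straight to 2 mm at the thin end. The point is on its midline, 20 mm from the thick end, 10.5 mm above the flat underside (the wedge is 21 mm high there); +x points to the thin end, 130 mm ahead, z up. Pinch it across the width here; friction keeps it where it is left under the foot.
- level_mid (a point): yellow spirit level, a straight bar 230 mm long (its y), 24 mm wide (x; its body 22 mm) and 44 mm high (z), 0.22 kg, standing on its lower edge on the bench at the start. The point is its centre, 22 mm above the lower edge. It reads centred when its y axis is horizontal. On the plate it is too tall for the hood to close.
- blank0_mid (a point): lacquered pine blank 0 (absent in some starts): a flat block 38 mm (x) x 88 mm (y) x 19 mm (z), 0.15 kg, lying on the paper sheet on the bench to the left of the plate. The point is its centre, z up; take it across the 38 mm width.
- blank1_mid (a point): lacquered pine blank 1 (absent in some starts): a flat block 38 mm (x) x 88 mm (y) x 19 mm (z), 0.15 kg, lying on the paper sheet on the bench to the left of the plate. The point is its centre, z up; take it across the 38 mm width.
- blank2_mid (a point): lacquered pine blank 2 (absent in some starts): a flat block 38 mm (x) x 88 mm (y) x 19 mm (z), 0.15 kg, lying on the paper sheet on the bench to the left of the plate. The point is its centre, z up; take it across the 38 mm width.
- blank3_mid (a point): lacquered pine blank 3 (absent in some starts): a flat block 38 mm (x) x 88 mm (y) x 19 mm (z), 0.15 kg, lying on the paper sheet on the bench to the left of the plate. The point is its centre, z up; take it across the 38 mm width.
- hood (a joint): angle of the clear dust hood in rad: 0 shut (sheet level over the plate, on its legs), 2.0 leaning right back on its stop, as at the start. Its weight keeps it back beyond about 1.75; below that its weight and spring drive it shut and it slams if let go (a pull of about 3 N at its bar). 0.55 kg, sheet 288 x 230 mm, 30 mm skirt, 70 mm legs at its two free corners.
- hood_bar (a point): middle of the hood's bar handle: a round steel bar 10 mm thick, 124 mm long, parallel to the hinge, 272 mm from the hinge axis, 30 mm clear of the sheet's edge, so that fingers can close on it from above at every angle. Shut, it is 70 mm above the bench at the plate's left; leaning back, 317 mm above the bench at the right.
- hood_axis (a point): point of the hinge axis in line with the middle of the bar, 70 mm above the bench at the right of the plate; the axis runs along this point's x, and the shut hood reaches along its +y. A fixed wooden batten, 34 mm wide and 54 mm high, carries it.
- coat_can_mid (a point): bystander: spray can standing behind the hood at the right, 67 mm across, 207 mm high; the point is 100 mm above its base.
- jar_mid (a point): bystander: small paint jar standing at the front right, 52 mm across, 66 mm high; the point is 33 mm above its base.
Not all that is in view belongs to the job. What is shaped like the part that bears blank0_mid but green or turquoise is not meant. Of the things shaped like the part that bears shim_grip, the wooden one is meant.

How it is judged:
By the outcome, as a careful person would: the job done as asked, in the order asked, and still so for the second after the job is handed in, with the robot touching nothing.
Of blank0, blank1, blank2, blank3 only 2 to 4 are there at a start; the rules pass over those that are not, and their reading is None.
At some moment in a run one of blank0, blank1, blank2, blank3 may be knocked a few centimetres aside while the robot is not near it.
It also fails if it takes over 210 s, if anything falls off the work surface, if the arm or the gripper's body presses on something with over 40 N, if the wrist force passes 120 N, or if a joint passes its speed limit or range.

## Working session

There is one attempt and no reset: what is moved stays moved. The work goes in short steps, Python scripts to look and compute and a shell command to move; the robot and the scene stay as the last step left them, time stands still between calls to the robot, and variables do not carry over. Pictures are saved under pics/ and viewed, at most 15 in all, crops included, and the job is handed in when it is done.

```bash
ls; mkdir -p pics
cat > h.py <<'E'
import numpy as np,cv2,pickle
from cell import env
def snap(n,save=None):
    st=env.get_state(); im,d=env.camera(n); c=env.calibration(n)
    f=im.shape[0]/2/np.tan(np.radians(c["vertical_fov"])/2)
    if "rvec" in c:
        R=cv2.Rodrigues(np.array(c["rvec"],float))[0]; t=np.array(c["tvec"],float)
        Rc=R.T; o=-R.T@t
    else:
        T=np.array(c["T_tool_cam"]); Rt=np.array(st["orientation"])
        Rc=Rt@T[:3,:3]; o=np.array(st["tool_pos"])+Rt@T[:3,3]
    cam=dict(f=f,cx=c["cx"],cy=c["cy"],k1=c["k1"],Rc=Rc,o=o)
    if save: cv2.imwrite("pics/%s.png"%save,im); pickle.dump((im,d,cam),open("pics/%s.pkl"%save,"wb"))
    return im,d,cam
def load(s): return pickle.load(open("pics/%s.pkl"%s,"rb"))
def slopes(cam,uv):
    p=(np.atleast_2d(np.array(uv,float))-[cam["cx"],cam["cy"]])/cam["f"]; q=p.copy()
    for _ in range(20): q=p/(1+cam["k1"]*(q**2).sum(1,keepdims=True))
    return q
def plane(cam,uv,z):
    s=slopes(cam,uv); D=np.c_[s,np.ones(len(s))]@cam["Rc"].T
    return cam["o"]+D*((z-cam["o"][2])/D[:,2])[:,None]
def depthpts(cam,uv,d):
    uv=np.atleast_2d(uv).astype(int); s=slopes(cam,uv); z=d[uv[:,1],uv[:,0]]
    return cam["o"]+(np.c_[s,np.ones(len(s))]*z[:,None])@cam["Rc"].T
def cloud(cam,d):
    v,u=np.mgrid[:d.shape[0],:d.shape[1]]
    P=depthpts(cam,np.c_[u.ravel(),v.ravel()],d).reshape(*d.shape,3); P[d==0]=np.nan; return P
def proj(cam,P):
    q=(np.atleast_2d(P)-cam["o"])@cam["Rc"]; s=q[:,:2]/q[:,2:]
    return s*(1+cam["k1"]*(s**2).sum(1,keepdims=True))*cam["f"]+[cam["cx"],cam["cy"]]
E
python3 -c "
from h import *
a=snap('scene','scene0')[0];b=snap('side','side0')[0]
for n in ('scene0','side0'):
  c=load(n)[2];print(c['o'],c['Rc'][:,2],c['f'])
print(env.get_state())"
```

```text
pics
[-0.65882754 -1.28184212  0.84823096] [ 0.60423857  0.69300846 -0.3932366 ] 544.9828577010624
[0.42482256 1.38906849 0.67950687] [ 0.06076245 -0.90909859 -0.4121258 ] 391.76825699762924
{'clock': 0.1, 'joint_positions': array([-1.40161370e+00,  3.00413133e-01,  1.52153955e+00,  3.55382183e-05,
        1.32069743e+00, -6.65800911e-02]), 'joint_velocities': array([ 7.09829105e-04, -1.64877394e-03, -1.57984593e-03, -8.99257439e-04,
        9.17739989e-04,  1.77458039e-05]), 'effort': array([ 2.09831669e-03, -5.32641041e+01, -3.53282082e+01,  7.10053300e-02,
        2.34618987e-02, -5.59415400e-05]), 'tool_pos': array([ 0.12847607, -0.53474929,  0.40413558]), 'orientation': array([[ 9.72338532e-01,  2.33576023e-01, -1.44110963e-04],
       [ 2.33576044e-01, -9.72337973e-01,  1.04816167e-03],
       [ 1.04700873e-04, -1.05282885e-03, -9.99999440e-01]]), 'force': array([-0.34725024, -0.07650405,  0.07817743]), 'moment': array([ 0.00160364,  0.01918881, -0.01237495]), 'finger_force': 0.0, 'grip_width': 0.0941534681496172}
```

View pics/scene0.png

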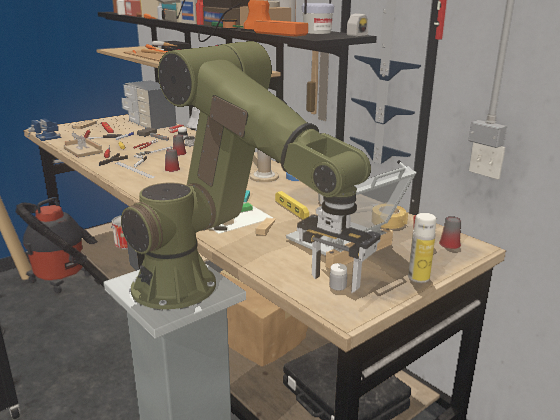

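View pics/side0.png

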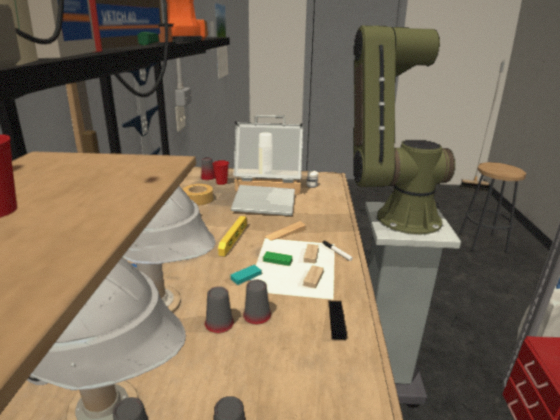

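The side view shows the plate (265,200) with the hood open behind it, the can (265,150) and jar (313,178). The level is at (233,235), the wedge at (287,231) and the paper at (297,267). On the paper are pine blanks (311,253) and (313,276), with green and turquoise decoys beside them.

```bash
python3 -c "
from h import *
im,d,c=load('side0');np.set_printoptions(precision=3,suppress=True)
P=dict(plateNL=(234,211),plateNR=(293,213),plateFR=(296,189),plateFL=(240,188),lev1=(222,248),lev2=(243,222),lev=(233,235),w1=(268,236),w2=(304,226),b1=(311,253),b2=(313,276),jar=(313,178),bar=(270,120),hl=(237,150),hr=(302,150),canbase=(266,172))
for k,p in P.items(): print(k,depthpts(c,[p],d)[0],plane(c,[p],0.03)[0])
print(env.calibration('wrist'))
cv2.imwrite('pics/c.png',cv2.resize(im[105:300,205:365],None,fx=3.5,fy=3,interpolation=2))
im2=load('scene0')[0];cv2.imwrite('pics/c2.png',cv2.resize(im2[150:300,190:470],None,fx=2.8,fy=3,interpolation=2))
"
```

```text
plateNL [ 0.689 -0.004 -0.002] [0.677 0.061 0.03 ]
plateNR [ 0.454 -0.009 -0.001] [0.452 0.055 0.03 ]
plateFR [ 0.448 -0.196  0.025] [ 0.448 -0.184  0.03 ]
plateFL [ 0.687 -0.148  0.039] [ 0.691 -0.169  0.03 ]
lev1 [0.667 0.336 0.032] [0.668 0.332 0.03 ]
lev2 [0.629 0.149 0.031] [0.629 0.147 0.03 ]
lev [0.647 0.25  0.033] [0.648 0.245 0.03 ]
w1 [ 0.535  0.186 -0.001] [0.53 0.24 0.03]
w2 [0.409 0.13  0.016] [0.41  0.156 0.03 ]
b1 [0.385 0.316 0.018] [0.386 0.335 0.03 ]
b2 [0.38  0.441 0.018] [0.381 0.458 0.03 ]
jar [ 0.374 -0.293  0.043] [ 0.373 -0.327  0.03 ]
bar [0.425 1.389 0.68 ] [ 0.681 -1.515  0.03 ]
hl [ 0.715 -0.258  0.174] [ 0.797 -0.725  0.03 ]
hr [0.425 1.389 0.68 ] [ 0.431 -0.77   0.03 ]
canbase [ 0.581 -0.206  0.095] [ 0.598 -0.383  0.03 ]
{'vertical_fov': 65.39489673484971, 'cx': 276.19577376203665, 'cy': 210.0339490937404, 'k1': -0.07618658174972831, 'T_tool_cam': array([[-0.   , -0.962, -0.273,  0.08 ],
       [ 1.   , -0.   , -0.   ,  0.   ],
       [ 0.   , -0.273,  0.962,  0.021],
       [ 0.   ,  0.   ,  0.   ,  1.   ]])}
```

View pics/c.png

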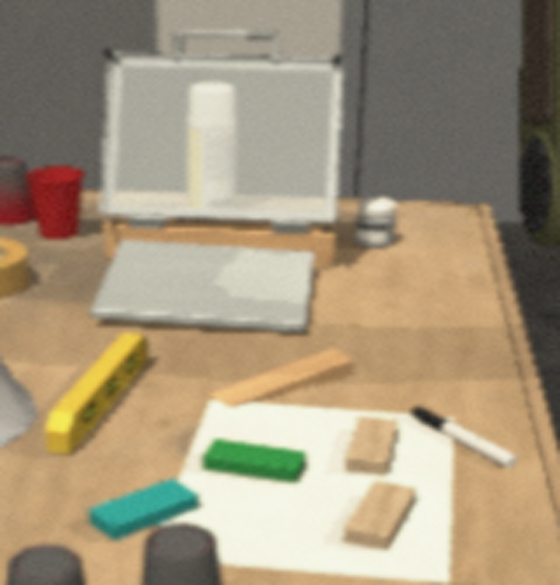

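```bash
python3 -m creep '[[[0,0,-0.1,0,0,0.225],[0,0,-0.1,0,0,0.225]]]' 0 && python3 -m creep '[[[0.062,-0.106,-0.008,0,0,0],[0.062,-0.106,-0.008,0,0,0],[0.062,-0.106,-0.008,0,0,0],[0.062,-0.106,-0.008,0,0,0],[0.062,-0.106,-0.008,0,0,0],[0.062,-0.106,-0.008,0,0,0],[0.062,-0.106,-0.008,0,0,0],[0.062,-0.106,-0.008,0,0,0],[0.062,-0.106,-0.008,0,0,0],[0.062,-0.106,-0.008,0,0,0],[0.062,-0.106,-0.008,0,0,0],[0.062,-0.106,-0.008,0,0,0],[0.062,-0.106,-0.008,0,0,0],[0.062,-0.106,-0.008,0,0,0],[0.062,-0.106,-0.008,0,0,0],[0.062,-0.106,-0.008,0,0,0],[0.062,-0.106,-0.008,0,0,0],[0.062,-0.106,-0.008,0,0,0],[0.062,-0.106,-0.008,0,0,0],[0,0,0,0,0,0]]]' 0
python3 -c "
from h import *
snap('wrist','w1')"
```

```text
clock: 0.27
tool_pos: [0.1285, -0.5348, 0.4639]
orientation: [[1.0, -0.005, -0.001], [-0.005, -1.0, 0.004], [-0.001, -0.004, -1.0]]
force: [-0.3, -0.6, 0.2]
grip_width: 0.094
finger_force: 0.0
clock: 1.93
tool_pos: [0.4835, 0.0735, 0.5095]
orientation: [[1.0, 0.004, -0.001], [0.004, -1.0, 0.001], [-0.001, -0.001, -1.0]]
force: [-0.5, -0.5, -0.3]
grip_width: 0.0942
finger_force: 0.0
```

View pics/w1.png

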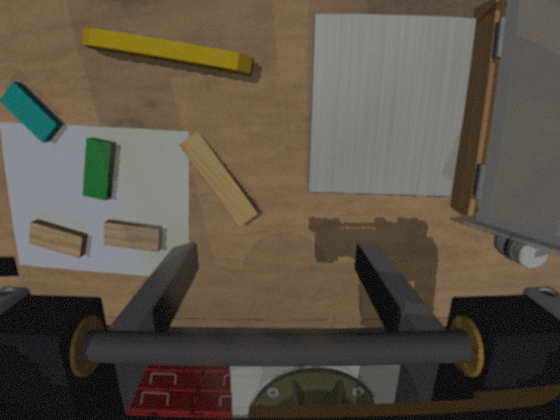

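The wrist view shows the plate at cols 310–475, rows 13–195. The level runs (85,37)–(250,65), the wedge (192,135)–(250,222), and the pine blanks sit at (58,238) and (132,235). There are only two blanks.

```bash
cat > an.py <<'E'
from h import *
import sys
np.set_printoptions(precision=4,suppress=True)
def rect(c,mask,z,name):
    n,l,s,ce=cv2.connectedComponentsWithStats(mask.astype(np.uint8))
    for i in range(1,n):
        if s[i,4]<250: continue
        v,u=np.where(l==i); 
        if v.max()>290: continue
        P=plane(c,np.c_[u,v],z)[:,:2]
        r=cv2.minAreaRect((P*1000).astype(np.float32)); print(name,s[i,:4],np.array(r[0]),np.array(r[1]),round(r[2],1), 'px',ce[i])
E
python3 - <<'E'
from an import *
im,d,c=load('w1'); C=cloud(c,d); Z=C[...,2]
print('bench z',np.nanmedian(Z[300-20:300,190:350]),np.nanmedian(Z[90:110,120:180]))
hsv=cv2.cvtColor(im,cv2.COLOR_BGR2HSV)
# level
m=(hsv[...,0]>22)&(hsv[...,0]<34)&(hsv[...,1]>170)&(Z>0.035)
rect(c,m,0.044,'level')
up=(Z>0.012)&(Z<0.03)
rect(c,up&(np.arange(560)[None]<205)&(np.arange(420)[:,None]<265),0.019,'blk')
# wedge
ls=[(195+ (247-195)*t,140+(215-140)*t) for t in np.linspace(0,1,9)]
print(depthpts(c,ls,d))
# plate
pts=C[25:185,325:460].reshape(-1,3); pts=pts[~np.isnan(pts[:,2])]
A=np.c_[pts[:,:2],np.ones(len(pts))]; k=np.linalg.lstsq(A,pts[:,2],rcond=None)[0]; print('plate plane',k,np.degrees(np.arctan(k[:2])), np.std(A@k-pts[:,2]))
m=(abs(Z-(C[...,0]*k[0]+C[...,1]*k[1]+k[2]))<0.006)&(np.arange(560)[None]<475)&(np.arange(560)[None]>290)&(np.arange(420)[:,None]<230)&(hsv[...,1]<60)
m=cv2.morphologyEx(m.astype(np.uint8),cv2.MORPH_OPEN,np.ones((5,5)))
rect(c,m,0.03,'plate')
v,u=np.where(m>0);print(u.min(),u.max(),v.min(),v.max())
q=[(314,14),(475,17),(453,196),(309,192)]
for zz in (0.02,.03,.04): print(plane(c,q,zz)[:,:2].ravel())
E
```

```text
bench z -0.00113984902254477 -0.001027705718047306
level [ 84  28 164  45] [648.8337 217.1462] [212.9855  22.8059] 79.6 px [164.657   48.9875]
blk [ 0 81 58 62] [576.0581 434.1182] [91.0748 41.8963] 43.8 px [ 28.3436 111.6769]
blk [ 82 138  32  63] [490.6028 338.973 ] [41.5679 89.0293] 77.4 px [ 96.8127 168.6445]
blk [ 29 221  55  37] [379.297  425.1988] [91.6802 41.6402] 73.4 px [ 55.6526 239.3279]
blk [104 221  57  31] [386.0195 298.2011] [89.2196 40.9245] 82.7 px [131.4288 236.132 ]
[[0.5309 0.1933 0.0023]
 [0.518  0.1845 0.0051]
 [0.505  0.1745 0.0066]
 [0.4905 0.1658 0.0089]
 [0.4777 0.1554 0.0125]
 [0.4644 0.1468 0.0136]
 [0.5631 0.0737 0.4884]
 [0.5631 0.0737 0.4884]
 [0.4226 0.1171 0.0234]]
plate plane [ 0.0363 -0.0623  0.0043] [ 2.0806 -3.5672] 0.0026674952688546328
plate [308  13 167 184] [577.6808 -78.5224] [214.6367 242.0077] 88.7 px [387.5302 102.2245]
308 474 13 196
[ 0.6957  0.0254  0.7006 -0.1926  0.4525 -0.1922  0.4572  0.0257]
[ 0.6929  0.0264  0.6976 -0.187   0.4549 -0.1865  0.4595  0.0268]
[ 0.6901  0.0275  0.6947 -0.1813  0.4573 -0.1809  0.4617  0.0278]
```

```bash
cat > go.py <<'E'
# go.py x y z [yaw_deg]: total shares in tool axes to reach tool position (with present axes), and yaw turn
from an import *
s=env.get_state(); R=np.array(s["orientation"]); p=np.array(s["tool_pos"])
a=[float(v) for v in sys.argv[1:]]
d=R.T@(np.array(a[:3])-p)/0.3
print("share",d,"n>=",np.linalg.norm(d)/0.139, "pos",p,"yaw",np.degrees(np.arctan2(R[1,0],R[0,0])),"q",s["joint_positions"],"t",s["clock"])
if len(a)>3:
    y=np.radians(a[3]); T=np.array([[np.cos(y),np.sin(y),0],[np.sin(y),-np.cos(y),0],[0,0,-1.]])
    r=cv2.Rodrigues(R.T@T)[0].ravel()/np.radians(30); print("turn",r,"n>=",np.linalg.norm(r)/.238)
E
python3 -m creep '[[[0.079,-0.068,0.052,0,0,0],[0.079,-0.068,0.052,0,0,0],[0.079,-0.068,0.052,0,0,0],[0.079,-0.068,0.052,0,0,0],[0.079,-0.068,0.052,0,0,0],[0.079,-0.068,0.052,0,0,0],[0.079,-0.068,0.052,0,0,0],[0,0,0,0,0,-0.222],[0,0,0,0,0,-0.222],[0,0,0,0,0,-0.222],[0,0,0,0,0,-0.222],[0,0,0,0,0,-0.222],[0,0,0,0,0,-0.222],[0,0,0,0,0,-0.222],[0,0,0,0,0,-0.222],[0,0,0,0,0,-0.222],[0,0,0,0,0,-0.222],[0,0,0,0,0,-0.222],[0,0,0,0,0,-0.222]]]'
python3 - <<'E'
from an import *
im,d,c=snap('wrist','w2'); C=cloud(c,d); Z=C[...,2]
hsv=cv2.cvtColor(im,cv2.COLOR_BGR2HSV)
m=(hsv[...,0]>20)&(hsv[...,0]<36)&(hsv[...,1]>150)&(Z>0.03)
n,l,s,ce=cv2.connectedComponentsWithStats(m.astype(np.uint8))
for i in range(1,n):
    if s[i,4]>300:
        v,u=np.where(l==i);P=plane(c,np.c_[u,v],.044)[:,:2]*1000;print(s[i],cv2.minAreaRect(P.astype(np.float32)),np.median(Z[l==i]))
E
```

```text
clock: 3.57
tool_pos: [0.6477, 0.2109, 0.401]
orientation: [[0.17, 0.985, -0.001], [0.985, -0.17, -0.0], [-0.0, -0.0, -1.0]]
force: [0.3, -0.3, -0.7]
grip_width: 0.094
finger_force: 0.0
[ 268   73   22  206 4164] ((651.5848999023438, 223.1412353515625), (218.081787109375, 21.220911026000977), 79.8255615234375) 0.042765399009174254
```

View pics/w2.png

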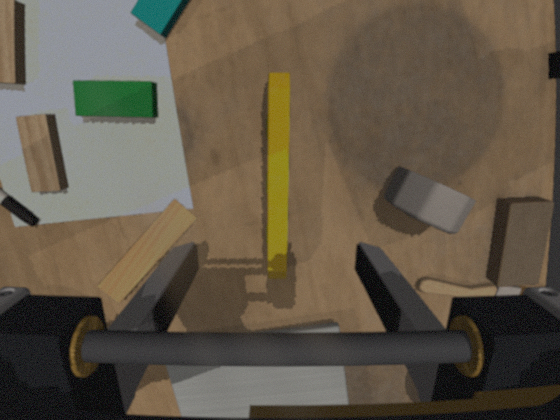

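The level runs (279,73)–(277,270) and is centred between the fingers.

```bash
python3 go.py 0.6505 0.2180 0.204 79.8
```

```text
share [0.0249 0.0058 0.6567] n>= 4.727797137129294 pos [0.6477 0.211  0.401 ] yaw 80.70810531416625 q [ 0.2611  0.6058  1.0925 -0.0001  1.4439  0.4233] t 3.6167
turn [-0.0009  0.0007  0.0303] n>= 0.1272792758096389
```

```bash
python3 -m creep '[[[0.025,0.006,0,0,0,0.03],[0,0,0.1,0,0,0],[0,0,0.1,0,0,0],[0,0,0.1,0,0,0],[0,0,0.1,0,0,0],[0,0,0.1,0,0,0],[0,0,0.08,0,0,0],[0,0,0.05,0,0,0],[0,0,0.026,0,0,0],[0,0,0,0,0,0]]]' && python3 -m creep '[[[0,0,0,0,0,0],[0,0,0,0,0,0],[0,0,0,0,0,0],[0,0,0,0,0,0],[0,0,0,0,0,0],[0,0,0,0,0,0]]]' 1 30 && python3 go.py 0.61 -0.085 0.29 90
```

```text
clock: 4.45
tool_pos: [0.6507, 0.2193, 0.203]
orientation: [[0.193, 0.981, -0.002], [0.981, -0.193, -0.001], [-0.001, -0.002, -1.0]]
force: [-0.9, 0.9, 0.6]
grip_width: 0.0938
finger_force: 0.0
clock: 4.95
tool_pos: [0.6508, 0.2194, 0.2047]
orientation: [[0.19, 0.982, 0.001], [0.982, -0.19, 0.0], [0.0, 0.0, -1.0]]
force: [0.5, 1.5, -0.1]
grip_width: 0.0572
finger_force: 0.0
share [-1.0219  0.0599 -0.2847] n>= 7.643936262391491 pos [0.6508 0.2194 0.2047] yaw 79.02188680248734 q [ 0.2718  0.804   1.2376 -0.      1.0995  0.4634] t 4.95
turn [ 0.0009 -0.0004 -0.3659] n>= 1.5375570452096603
```

```bash
python3 -m creep '[[[0,0,0,0,0,0],[0,0,0,0,0,0],[0,0,0,0,0,0],[0,0,0,0,0,0],[0,0,0,0,0,0],[0,0,0,0,0,0],[0,0,0,0,0,0],[0,0,0,0,0,0]]]' && python3 -m creep '[[[0,0,-0.05,0,0,0],[0,0,-0.1,0,0,0],[0,0,-0.1,0,0,0],[0,0,-0.05,0,0,0],[0,0,0,0,0,-0.183],[0,0,0,0,0,-0.183],[0,0,0,0,0,0]]]' && python3 go.py 0.61 -0.085 0.29 90
```

```text
clock: 5.62
tool_pos: [0.6507, 0.2194, 0.2042]
orientation: [[0.19, 0.982, -0.0], [0.982, -0.19, -0.0], [-0.0, -0.0, -1.0]]
force: [-0.4, 0.3, 0.5]
grip_width: 0.0218
finger_force: 30.0
clock: 6.2
tool_pos: [0.6506, 0.2194, 0.2955]
orientation: [[-0.005, 1.0, 0.001], [1.0, 0.005, 0.0], [0.0, 0.001, -1.0]]
force: [0.6, -0.3, -2.6]
grip_width: 0.022
finger_force: 30.0
share [-1.014  -0.1403  0.018 ] n>= 7.365322148853896 pos [0.6506 0.2194 0.2955] yaw 90.27359276213363 q [ 0.2719  0.7     1.1887 -0.      1.2521  0.2671] t 6.2
turn [ 0.0016 -0.0004  0.0091] n>= 0.03894721264506883
```

```bash
python3 -m creep '[[[-0.114,-0.019,0,0,0,0],[-0.114,-0.019,0,0,0,0],[-0.114,-0.019,0,0,0,0],[-0.114,-0.019,0,0,0,0],[-0.114,-0.019,0,0,0,0],[-0.114,-0.019,0,0,0,0],[-0.114,-0.019,0,0,0,0],[-0.114,-0.019,0,0,0,0],[0,0,0.05,-0.035,-0.06,0],[0,0,0.05,-0.035,-0.06,0],[0,0,0,0,0,0]]]' && python3 go.py 0.605 -0.055 0.242
```

```text
clock: 7.12
tool_pos: [0.6048, -0.0553, 0.2621]
orientation: [[0.005, 0.999, 0.034], [0.998, -0.003, -0.064], [-0.064, 0.034, -0.997]]
force: [-1.5, -0.3, -2.7]
grip_width: 0.0217
finger_force: 30.0
share [ 0.0051 -0.0016  0.0668] n>= 0.4819383666997054 pos [ 0.6048 -0.0553  0.2621] yaw 89.72087287580759 q [-0.1445  0.5656  1.4933 -0.0675  1.0412 -0.1079] t 7.1167
```

```bash
python3 -m creep '[[[0.002,0,0.03,0,0,0],[0.002,0,0.024,0,0,0],[0,0,0.006,0,0,0],[0,0,0,0,0,0]]]' && python3 -m creep '[[[0,0,0.006,0,0,0],[0,0,0,0,0,0]]]'&& python3 -m creep '[[[0,0,0.006,0,0,0],[0,0,0,0,0,0]]]'
```

```text
clock: 7.45
tool_pos: [0.6062, -0.0543, 0.2458]
orientation: [[0.001, 0.999, 0.036], [0.998, 0.001, -0.062], [-0.062, 0.036, -0.997]]
force: [0.3, 0.2, -2.5]
grip_width: 0.0218
finger_force: 30.0
clock: 7.62
tool_pos: [0.6063, -0.0546, 0.2446]
orientation: [[0.001, 0.999, 0.037], [0.998, 0.001, -0.063], [-0.063, 0.037, -0.997]]
force: [0.9, 0.4, -2.4]
grip_width: 0.0218
finger_force: 30.0
clock: 7.78
tool_pos: [0.6063, -0.0548, 0.2426]
orientation: [[0.001, 0.999, 0.037], [0.998, 0.001, -0.063], [-0.063, 0.037, -0.997]]
force: [-0.7, -0.5, -2.2]
grip_width: 0.0218
finger_force: 30.0
```

```bash
for i in 1; do python3 -m creep '[[[0,0,0.008,0,0,0],[0,0,0,0,0,0]]]' | grep -E "pos|force: \["; python3 -m creep '[[[0,0,0.005,0,0,0],[0,0,0,0,0,0]]]' | grep -E "pos|force: \["; python3 -m creep '[[[0,0,0.004,0,0,0],[0,0,0,0,0,0]]]' | grep -E "pos|force: \["; done
```

```text
tool_pos: [0.6063, -0.055, 0.2399]
force: [-0.5, -0.4, -2.3]
tool_pos: [0.6064, -0.0551, 0.2385]
force: [0.1, 0.4, -1.8]
tool_pos: [0.6064, -0.0552, 0.2373]
force: [-0.3, -0.9, -2.7]
```

```bash
python3 -m creep '[[[0,0,0.004,0,0,0],[0,0,0,0,0,0]]]' | grep -E "pos|force: \["; python3 -m creep '[[[0,0,0.004,0,0,0],[0,0,0,0,0,0]]]' | grep -E "pos|force: \["; python3 -m creep '[[[0,0,0.004,0,0,0],[0,0,0,0,0,0]]]' | grep -E "pos|force: \["
```

```text
tool_pos: [0.6065, -0.0552, 0.2364]
force: [-0.3, 0.1, -0.9]
tool_pos: [0.6067, -0.0552, 0.2356]
force: [0.5, 1.3, 2.8]
tool_pos: [0.6068, -0.0552, 0.2355]
force: [-6.5, 3.7, 14.9]
```

```bash
python3 -m creep '[[[0,0,-0.003,0,0,0],[0,0,0,0,0,0]]]' | grep -E "pos|force: \["; python3 -m creep '[[[0,0,0,0,0,0],[0,0,0,0,0,0],[0,0,0,0,0,0],[0,0,0,0,0,0],[0,0,0,0,0,0],[0,0,-0.05,0,0,0],[0,0,-0.1,0,0,0],[0,0,-0.1,0,0,0],[0,0,-0.1,0,0,0],[0,0,-0.1,0,0,0],[0,0,-0.1,0.035,0.06,0],[0,0,-0.05,0.035,0.06,0],[0,0,0,0,0,0]]]' 0
python3 - <<'E'
from an import *
im,d,c=snap('wrist','w3'); C=cloud(c,d); Z=C[...,2]
E
python3 go.py 0.45 0.14 0.38 214
```

```text
tool_pos: [0.6067, -0.0552, 0.2356]
force: [-1.3, 2.5, 8.0]
clock: 10.03
tool_pos: [0.6002, -0.0445, 0.4184]
orientation: [[-0.0, 1.0, 0.005], [1.0, 0.0, 0.001], [0.001, 0.005, -1.0]]
force: [0.2, -0.8, -0.8]
grip_width: 0.0941
finger_force: 0.0
share [ 0.6154 -0.5009  0.1172] n>= 5.770257710479099 pos [ 0.6002 -0.0446  0.4157] yaw 90.00143623209793 q [-0.135   0.4083  1.3496 -0.0002  1.3808 -0.135 ] t 10.0833
turn [ 0.002   0.0065 -4.1333] n>= 17.366748242273022
```

View pics/w3.png

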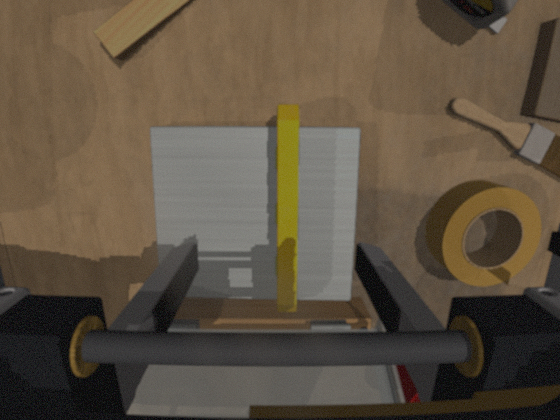

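The level stands across the plate at (288,105)–(288,310). The plate's left edge runs (152,127)–(360,127).

```bash
python3 -m creep '[[[0.092,-0.07,0,0,0,0],[0.092,-0.07,0,0,0,0],[0.092,-0.07,0,0,0,0],[0.092,-0.07,0,0,0,0],[0.092,-0.07,0,0,0,0],[0.092,-0.07,0,0,0,0],[0,0,0,0,0,0]]]' | grep pos
python3 - <<'E'
from an import *
im,d,c=snap('wrist','w4'); C=cloud(c,d); Z=C[...,2]
cv2.imwrite('pics/w4z.png',np.vstack([im[:300],cv2.applyColorMap(np.clip(np.nan_to_num(Z)*6000+20,0,255).astype(np.uint8),2)[:300]]))
E
```

```text
tool_pos: [0.4716, 0.1242, 0.413]
```

View pics/w4z.png

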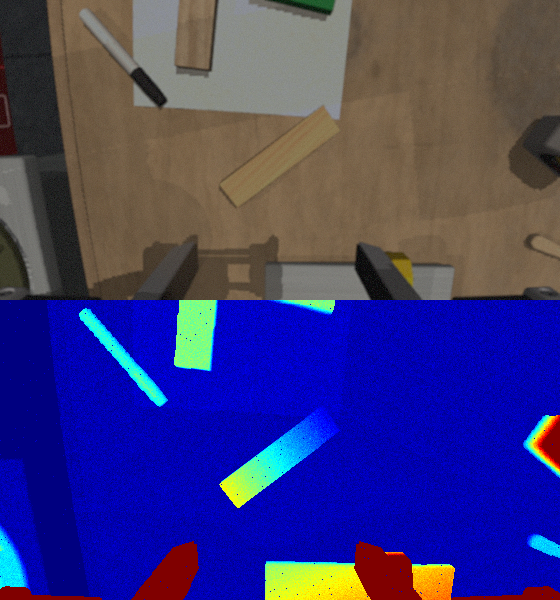

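Run:
```python
from an import *
im,d,c=load('w4'); C=cloud(c,d); Z=C[...,2]; b=np.nanmedian(Z[140:170,150:200]); print('bench',b)
m=np.zeros(Z.shape,bool); m[100:215,210:350]=1; m&=(Z-b>0.005)
P=C[m]; r=cv2.minAreaRect((P[:,:2]*1000).astype(np.float32)); print(r)
A=np.c_[P[:,:2],np.ones(len(P))]; k=np.linalg.lstsq(A,P[:,2]-b,rcond=None)[0]
g=k[:2]; print('slope',np.hypot(*g),'expected',22/150, 'dir thin',np.degrees(np.arctan2(-g[1],-g[0])))
bx=cv2.boxPoints(r); print(bx)
a=np.radians(np.degrees(np.arctan2(bx[:,1].ptp() if hasattr(bx,'ptp') else np.ptp(bx[:,1]),np.ptp(bx[:,0]))))
# axis direction of long side
w=np.array(bx[1]-bx[0]);v=np.array(bx[2]-bx[1]); L=w if np.linalg.norm(w)>np.linalg.norm(v) else v; L=L/np.linalg.norm(L); 
if L@(-g)<0: L=-L
pc=np.array(r[0])/1000; s=(P[:,:2]-pc)@L; n=np.array([-L[1],L[0]]); tt=(P[:,:2]-pc)@n
s0=np.percentile(s,.3); mid=(np.percentile(tt,1)+np.percentile(tt,99))/2
print('dir',np.degrees(np.arctan2(L[1],L[0])),'thick end',pc+L*s0+n*mid,'grip',pc+L*(s0+.02)+n*mid,'h at thick',(np.r_[pc+L*s0,1])@k,'width',np.percentile(tt,99)-np.percentile(tt,1))
# plate left edge/corner now
print(plane(c,[(265,263)],.0195),plane(c,[(453,264)],.028))
```

```text
bench -0.0011886448902125868
((471.6051025390625, 157.19882202148438), (142.52464294433594, 36.37876510620117), 36.49209976196289)
slope 0.14632699574320718 expected 0.14666666666666667 dir thin 42.16997589267988
[[403.4971 129.4414]
 [425.132  100.1951]
 [539.7131 184.9562]
 [518.0782 214.2025]]
dir 36.49209 thick end [0.4147 0.1154] grip [0.4308 0.1273] h at thick 0.024004066182016774 width 0.03564022128233734
[[0.4573 0.0294 0.0195]] [[0.6914 0.0312 0.028 ]]
```

```bash
python3 -m creep '[[[0,0,0,0,0,-0.2343],[0,0,0,0,0,-0.2343],[0,0,0,0,0,-0.2343],[0,0,0,0,0,-0.2343],[0,0,0,0,0,-0.2343],[0,0,0,0,0,-0.2343],[0,0,0,0,0,-0.2343],[0,0,0,0,0,-0.2343],[0,0,0,0,0,-0.2343],[0,0,0,0,0,-0.2343],[0,0,0,0,0,-0.2343],[0,0,0,0,0,-0.2343],[0,0,0,0,0,-0.2343],[0,0,0,0,0,-0.2343],[0,0,0,0,0,-0.2343],[0,0,0,0,0,-0.2343],[0,0,0,0,0,-0.2343],[0,0,0,0,0,-0.2343],[0,0,0,0,0,0]]]' 0.3|grep pos; python3 go.py 0.431 0.1275 0.203 216.5
```

```text
tool_pos: [0.4747, 0.1203, 0.4132]
share [0.1012 0.1067 0.7007] n>= 5.1509396004450245 pos [0.4747 0.1203 0.4132] yaw -143.17272886036537 q [ 0.1735  0.1583  1.6747 -0.0008  1.31   -2.0399] t 12.3
turn [-0.0001 -0.003   0.0109] n>= 0.047543192277601266
```

```bash
python3 -m creep '[[[0.051,0.053,0,0,0,0.011],[0.05,0.053,0,0,0,0],[0,0,0.1,0,0,0],[0,0,0.1,0,0,0],[0,0,0.1,0,0,0],[0,0,0.1,0,0,0],[0,0,0.1,0,0,0],[0,0,0.1,0,0,0],[0,0,0.06,0,0,0],[0,0,0.03,0,0,0],[0,0,0.01,0,0,0],[0,0,0,0,0,0]]]' |grep -E "pos|force: \["; python3 -m creep '[[[0,0,0,0,0,0],[0,0,0,0,0,0],[0,0,0,0,0,0],[0,0,0,0,0,0],[0,0,0,0,0,0],[0,0,0,0,0,0],[0,0,0,0,0,0],[0,0,0,0,0,0]]]' 1 40; python3 go.py 0.486 0.16 0.26 90
```

```text
tool_pos: [0.4311, 0.1285, 0.2042]
force: [-0.4, 0.7, -0.2]
clock: 13.97
tool_pos: [0.4311, 0.1288, 0.2049]
orientation: [[-0.807, -0.591, 0.001], [-0.591, 0.807, 0.0], [-0.001, -0.0, -1.0]]
force: [-1.7, -0.5, 6.5]
grip_width: 0.0355
finger_force: 40.0
share [-0.2094 -0.0242 -0.1837] n>= 2.011543920964731 pos [0.4311 0.1288 0.2049] yaw -143.80112490262798 q [ 0.2088  0.3728  1.9649  0.      0.8032 -1.9938] t 13.9667
turn [0.001  0.0012 4.2066] n>= 17.67491228209839
```

```bash
python3 -m creep '[[[0,0,-0.04,0,0,0],[0,0,-0.1,0,0,0],[0,0,-0.1,0,0,0],[0,0,-0.1,0,0,0],[-0.09,0.1,0,0,0,0],[-0.09,0.1,0,0,0,0],[-0.09,0.1,0,0,0,0],[0,0,0,0,0,0]]]' |grep -E "pos|width|force: \["; python3 -m creep '[[[0,0,0,0,0,0.2337],[0,0,0,0,0,0.2337],[0,0,0,0,0,0.2337],[0,0,0,0,0,0.2337],[0,0,0,0,0,0.2337],[0,0,0,0,0,0.2337],[0,0,0,0,0,0.2337],[0,0,0,0,0,0.2337],[0,0,0,0,0,0.2337],[0,0,0,0,0,0.2337],[0,0,0,0,0,0.2337],[0,0,0,0,0,0.2337],[0,0,0,0,0,0.2337],[0,0,0,0,0,0.2337],[0,0,0,0,0,0.2337],[0,0,0,0,0,0.2337],[0,0,0,0,0,0.2337],[0,0,0,0,0,0.2337],[0,0,0,0,0,0]]]'|grep -E "pos|width|force: \["; python3 go.py 0.486 0.20 0.206 90
```

```text
tool_pos: [0.4429, 0.2539, 0.3066]
force: [0.2, -0.5, -0.9]
grip_width: 0.0361
tool_pos: [0.4431, 0.249, 0.3063]
force: [0.4, -0.1, -0.4]
grip_width: 0.0356
share [-0.1623  0.1441  0.3343] n>= 2.867291803843498 pos [0.4431 0.249  0.3063] yaw 89.6547429978664 q [ 0.4399  0.315   1.7461 -0.      1.0808  0.4459] t 16.2167
turn [-0.0005  0.0003 -0.0115] n>= 0.04841631122868106
```

```bash
python3 -m creep '[[[-0.054,0.047,0,0,0,-0.01],[-0.054,0.047,0,0,0,0],[-0.054,0.047,0.03,0,0,0],[0,0,0.1,0,0,0],[0,0,0.1,0,0,0],[0,0,0.06,0,0,0],[0,0,0.03,0,0,0],[0,0,0.01,0,0,0],[0,0,0,0,0,0]]]' |grep -E "pos|width|force: \["
python3 - <<'E'
from an import *
im,d,c=snap('side','s1')
cv2.imwrite('pics/s1c.png',cv2.resize(im[170:250,215:335],None,fx=5,fy=5,interpolation=2))
E
```

```text
tool_pos: [0.4857, 0.2008, 0.2075]
force: [0.3, 0.5, 0.1]
grip_width: 0.0356
```

View pics/s1c.png

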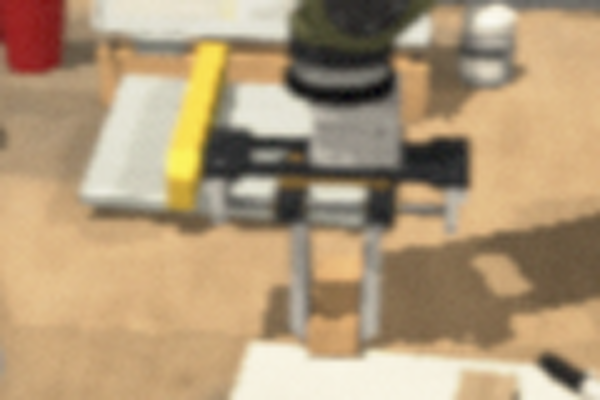

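The wedge is pointing at the front-left corner under the level's side of the plate; the level is upright.

```bash
python3 -m creep '[[[0,0,0.007,0,0,0],[-0.04,0,0,0,0,0],[-0.05,0,0,0,0,0],[-0.05,0,0,0,0,0],[-0.01,0,0,0,0,0],[0,0,0,0,0,0]]]' |grep -E "pos|width|force: \["; python3 -m creep '[[[-0.01,0,0,0,0,0],[-0.01,0,0,0,0,0],[-0.01,0,0,0,0,0],[-0.01,0,0,0,0,0],[-0.01,0,0,0,0,0],[-0.01,0,0,0,0,0],[-0.01,0,0,0,0,0],[-0.01,0,0,0,0,0],[0,0,0,0,0,0]]]' |grep -E "pos|width|force: \["
```

```text
tool_pos: [0.486, 0.1547, 0.2059]
force: [0.1, -0.5, -0.5]
grip_width: 0.0359
tool_pos: [0.486, 0.1318, 0.2054]
force: [-0.2, 3.5, -1.6]
grip_width: 0.0359
```

```bash
python3 -m creep '[[[-0.01,0,0,0,0,0],[-0.01,0,0,0,0,0],[-0.01,0,0,0,0,0],[-0.01,0,0,0,0,0],[-0.01,0,0,0,0,0],[-0.01,0,0,0,0,0],[-0.01,0,0,0,0,0],[-0.01,0,0,0,0,0],[-0.01,0,0,0,0,0],[-0.01,0,0,0,0,0],[-0.01,0,0,0,0,0],[-0.01,0,0,0,0,0],[-0.01,0,0,0,0,0],[-0.01,0,0,0,0,0],[0,0,0,0,0,0]]]' |grep -E "pos|width|force: \["
cat > tilt.py <<'E'
from an import *
# tilt of level top & plate from the scene cameras' depth, bench as reference
for n in sys.argv[1:]:
    im,d,c=snap(n,'t_'+n); C=cloud(c,d); 
    def fit(m):
        P=C[m]; k=np.linalg.lstsq(np.c_[P[:,:2],np.ones(len(P))],P[:,2],rcond=None)[0]
        for _ in range(3):
            r=P[:,2]-np.c_[P[:,:2],np.ones(len(P))]@k; P=P[abs(r)<2*r.std()+1e-4]; k=np.linalg.lstsq(np.c_[P[:,:2],np.ones(len(P))],P[:,2],rcond=None)[0]
        return k,len(P)
    X,Y,Z=C[...,0],C[...,1],C[...,2]
    pm=(X>.46)&(X<.685)&(Y>-.165)&(Y<.02)&(Z>.01)&(Z<.045)
    hsv=cv2.cvtColor(im,cv2.COLOR_BGR2HSV); pm&=(hsv[...,1]<70)
    bm=(X>.40)&(X<.72)&(Y>.06)&(Y<.2)&(abs(Z)<.006)
    for nm,m in(('plate',pm),('bench',bm)):
        k,N=fit(m); print(n,nm,'slope deg',np.degrees(k[:2]),'z@mid',k@[.5755,-.0776,1],N)
    lm=(hsv[...,0]>18)&(hsv[...,0]<36)&(hsv[...,1]>120)&(Z>.06)&(Z<.1)&(abs(X-.612)<.04)
    P=C[lm]
    if len(P)>30: print('level',np.degrees(np.polyfit(P[:,1],P[:,2],1)[0]),len(P),P[:,1].min(),P[:,1].max())
E
python3 tilt.py side scene
```

```text
tool_pos: [0.4861, 0.0897, 0.2052]
force: [0.5, 1.6, -3.6]
grip_width: 0.0354
side plate slope deg [ 0.4407 -0.838 ] z@mid 0.032547202250637355 476
side bench slope deg [-0.0607 -0.0263] z@mid -0.0006207144122647652 1394
level -1.9571504085785612 144 -0.17503709194662243 0.04839514631098951
scene plate slope deg [ 0.4427 -0.8461] z@mid 0.03505444129204756 576
scene bench slope deg [-0.0399 -0.0145] z@mid 0.0021001884313080164 798
level -0.9556343915857587 309 -0.472966624468821 0.04235138749017686
```

```bash
python3 -m creep '[[[-0.01,0,0,0,0,0],[-0.01,0,0,0,0,0],[-0.01,0,0,0,0,0],[-0.01,0,0,0,0,0],[-0.01,0,0,0,0,0],[0,0,0,0,0,0],[0,0,0,0,0,0]]]' |grep -E "pos|width|force: \["
python3 tilt.py side scene side scene
```

```text
tool_pos: [0.4862, 0.0747, 0.2052]
force: [0.6, 0.8, -3.3]
grip_width: 0.0354
side plate slope deg [ 0.1618 -0.2546] z@mid 0.03288407032922605 511
side bench slope deg [-0.0367 -0.0323] z@mid -0.0007960491958444267 1432
level -1.3574694742825295 147 -0.17872916647972237 0.0511602587152431
scene plate slope deg [ 0.0446 -0.0521] z@mid 0.03547613889873083 591
scene bench slope deg [0.108  0.0221] z@mid 0.0020577427208779 799
level -0.8664161181479221 308 -0.46948926335135044 0.04483473022907414
side plate slope deg [ 0.0904 -0.1281] z@mid 0.03308521433396878 525
side bench slope deg [-0.0393 -0.046 ] z@mid -0.0006087315019697732 1438
level -1.6085516460469151 145 -0.17872258889235848 0.0488412258698645
scene plate slope deg [ 0.1228 -0.0363] z@mid 0.03561099413591546 585
scene bench slope deg [ 0.102  -0.1758] z@mid 0.0026863233560068586 787
level -0.8281491190236426 305 -0.4701210687429157 0.04201740261118858
```

```bash
python3 -m creep '[[[-0.007,0,0,0,0,0],[0,0,0,0,0,0]]]' |grep -E "pos|width|force: \["
python3 -m creep '[[[0,0,0,0,0,0],[0,0,0,0,0,0],[0,0,0,0,0,0],[0,0,0,0,0,0],[0,0,0,0,0,0],[0,0,-0.06,0,0,0],[0,0,-0.1,0,0,0],[0,0,-0.1,0,0,0],[0,0,-0.1,0,0,0],[0,0,-0.1,0,0,0],[0,0,0,0,0,0]]]' 0.3
python3 go.py 0.575 -0.065 0.40
```

```text
tool_pos: [0.4863, 0.0727, 0.2053]
force: [-0.1, 4.8, -3.5]
grip_width: 0.0357
clock: 21.48
tool_pos: [0.4869, 0.0727, 0.3488]
orientation: [[-0.005, 1.0, 0.008], [1.0, 0.005, 0.001], [0.0, 0.008, -1.0]]
force: [0.7, -0.0, 1.3]
grip_width: 0.0657
finger_force: 0.0
share [-0.4603  0.2928 -0.1683] n>= 4.107298786718879 pos [0.4869 0.0727 0.3488] yaw 90.30314885439185 q [ 0.0737  0.2266  1.7501 -0.0001  1.1566  0.0685] t 21.4833
```

```bash
python3 -m creep '[[[-0.06,0.073,-0.059,0,0,0],[-0.06,0.073,-0.059,0,0,0],[-0.06,0.073,-0.059,0,0,0],[-0.06,0.073,-0.059,0,0,0],[0,0,0,0,0,0],[0,0,0,0,0,0]]]' 0|grep -E "pos|width|force: \["
python3 tilt.py wrist wrist wrist
cd pics; python3 -c "
import cv2;im=cv2.imread('t_wrist.png');print(im.shape)"
```

```text
tool_pos: [0.5747, 0.0003, 0.4138]
force: [-0.4, 0.3, -0.5]
grip_width: 0.094
wrist plate slope deg [ 0.0574 -0.0799] z@mid 0.03267982375571149 21143
wrist bench slope deg [-0.0085  0.0113] z@mid -0.0011785124596662253 32467
level -1.3601404823734524 3859 -0.1580355450533795 0.04484360542419259
wrist plate slope deg [ 0.0702 -0.0732] z@mid 0.032678319638777396 21157
wrist bench slope deg [-0.0068  0.0262] z@mid -0.0012079612576802723 32368
level -1.3752542163135533 3848 -0.1564613512197922 0.04478002815102123
wrist plate slope deg [ 0.0666 -0.0722] z@mid 0.032699352365655965 21114
wrist bench slope deg [-0.0064  0.021 ] z@mid -0.0011853322438784822 32531
level -1.2514510922383595 3832 -0.1528676264598183 0.044895377695334984
(420, 560, 3)
```

View pics/t_wrist.png

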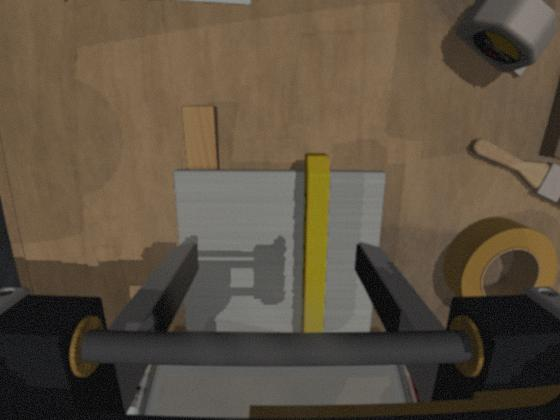

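The level lies (317,155)–(315,330) on the plate with the shim in at (200,137). The plate is now within about 0.1° of level.

```bash
python3 - <<'E'
from an import *
im,d,c=load('t_wrist'); C=cloud(c,d)
hsv=cv2.cvtColor(im,cv2.COLOR_BGR2HSV); m=(hsv[...,0]>18)&(hsv[...,0]<36)&(hsv[...,1]>150)&(C[...,2]>.06)&(C[...,2]<.09);m[:,:290]=0;m[:,345:]=0;m[325:]=0
v,u=np.where(m);P=plane(c,np.c_[u,v],.078)[:,:2]*1000; print(cv2.minAreaRect(P.astype(np.float32)),P.min(0),P.max(0))
q=[(176,171),(383,171)];print(plane(c,q,.034))
E
python3 go.py 0.612 -0.055 0.239 90
```

```text
((613.6018676757812, -46.823081970214844), (22.864238739013672, 187.303466796875), 0.4391010105609894) [ 601.7996 -140.3963] [625.2617  46.8485]
[[0.4619 0.0239 0.034 ]
 [0.6916 0.0252 0.034 ]]
share [-0.1895  0.1272  0.5801] n>= 4.484976034444608 pos [0.5738 0.0016 0.4131] yaw 90.33327445861593 q [-0.061   0.3471  1.4389  0.      1.3572 -0.0669] t 22.1333
turn [-0.0032 -0.0003  0.0111] n>= 0.04862361750203472
```

```bash
python3 -m creep '[[[-0.116,0.066,0,0,0,0],[-0.116,0.066,0,0,0,0],[0,0,0.12,0,0,0],[0,0,0.12,0,0,0],[0,0,0.12,0,0,0],[0,0,0.12,0,0,0],[0,0,0.06,0,0,0],[0,0,0.03,0,0,0],[0,0,0.01,0,0,0],[0,0,0,0,0,0]]]' |grep -E "pos|width|force: \["; python3 go.py 0.6135 -0.068 0.239 90
```

```text
tool_pos: [0.6142, -0.0679, 0.2404]
force: [-0.2, 0.4, -0.6]
grip_width: 0.094
share [-0.0003 -0.0024  0.0047] n>= 0.038369200515325656 pos [ 0.6142 -0.0679  0.2404] yaw 90.33549917621797 q [-0.1694  0.6202  1.4616 -0.      1.0597 -0.1752] t 22.9667
turn [0.0001 0.     0.0112] n>= 0.04699276706942146
```

```bash
python3 -m creep '[[[0,0,0,0,0,0],[0,0,0,0,0,0],[0,0,0,0,0,0],[0,0,0,0,0,0],[0,0,0,0,0,0],[0,0,0,0,0,0],[0,0,0,0,0,0],[0,0,0,0,0,0],[0,0,0,0,0,0],[0,0,0,0,0,0],[0,0,0,0,0,0],[0,0,0,0,0,0],[0,0,0,0,0,0],[0,0,0,0,0,0],[0,0,0,0,0,0]]]' 1 25|grep -E "pos|width|force: \["; python3 -m creep '[[[0,0,-0.03,0,0,0],[0,0,-0.08,0,0,0],[0,0,-0.1,0,0,0],[0,0,-0.1,0,0,0],[0,0,0,0,0,0]]]'|grep -E "pos|width|force: \["; python3 go.py 0.648 0.23 0.207 90
```

```text
tool_pos: [0.6143, -0.0683, 0.2401]
force: [1.5, 0.1, -0.6]
grip_width: 0.022
tool_pos: [0.6147, -0.0683, 0.34]
force: [-0.4, 0.1, -0.9]
grip_width: 0.0217
share [0.9945 0.1126 0.4427] n>= 7.873066796545929 pos [ 0.6147 -0.0683  0.34  ] yaw 90.30570129372704 q [-0.1699  0.5055  1.3885  0.      1.2388 -0.1753] t 24.6333
turn [0.0164 0.0028 0.0102] n>= 0.08213784987989421
```

```bash
python3 -m creep '[[[0.124,0.014,0,0,0,0],[0.124,0.014,0,0,0,0],[0.124,0.014,0,0,0,0],[0.124,0.014,0,0,0,0],[0.124,0.014,0,0,0,0],[0.124,0.014,0,0,0,0],[0.124,0.014,0,0,0,0],[0.124,0.014,0,0,0,0],[0,0,0.11,0.008,0,0],[0,0,0.11,0.008,0,0],[0,0,0.11,0,0,0],[0,0,0.06,0,0,0],[0,0,0.03,0,0,0],[0,0,0.01,0,0,0],[0,0,0,0,0,0]]]'|grep -E "pos|width|force: \["; python3 -m creep '[[[0,0,0.006,0,0,0],[0,0,0,0,0,0]]]'|grep -E "pos|width|force: \["
```

```text
tool_pos: [0.6455, 0.2295, 0.2047]
force: [0.1, 0.1, -2.8]
grip_width: 0.0222
tool_pos: [0.6457, 0.2295, 0.2042]
force: [-6.2, -0.9, 10.1]
grip_width: 0.0217
```

```bash
python3 -m creep '[[[0,0,-0.002,0,0,0],[0,0,0,0,0,0],[0,0,0,0,0,0],[0,0,0,0,0,0],[0,0,0,0,0,0],[0,0,0,0,0,0],[0,0,0,0,0,0],[0,0,-0.06,0,0,0],[0,0,-0.12,0,0,0],[0,0,-0.12,0,0,0],[0,0,-0.12,0,0,0],[0,0,-0.12,0,0,0],[0,0,-0.06,0,0,0]]]' 0|grep -E "pos|width|force: \["; python3 -m creep '[[[0.056,-0.108,0,0,0,0],[0.056,-0.108,0,0,0,0],[0.056,-0.108,0,0,0,0],[0.056,-0.108,0,0,0,0],[0.056,-0.108,0,0,0,0],[0.056,-0.108,0,0,0,0],[0.056,-0.108,0,0,0,0],[0.056,-0.108,0,0,0,0],[0,0,0,0,0,0],[0,0,0,0,0,0]]]'|grep -E "pos|width|force: \["
cat > bl.py <<'E'
from an import *
im,d,c=snap('wrist',sys.argv[1]); C=cloud(c,d); X,Y,Z=C[...,0],C[...,1],C[...,2]
hsv=cv2.cvtColor(im,cv2.COLOR_BGR2HSV)
m=((Z>.012)&(Z<.03)).astype(np.uint8); m=cv2.morphologyEx(m,cv2.MORPH_OPEN,np.ones((3,3)))
n,l,s,ce=cv2.connectedComponentsWithStats(m)
for i in range(1,n):
    if s[i,4]<500: continue
    k=l==i; r=cv2.minAreaRect((C[k][:,:2]*1000).astype(np.float32)); a=r[2] if r[1][0]>r[1][1] else r[2]+90
    print('px',s[i,:4],'ctr',np.array(r[0]),'size',np.array(r[1]),'long yaw',a,'hsv',np.median(hsv[k],0),'z',np.median(Z[k]))
E
python3 bl.py b1; python3 go.py 0.386 0.298 0.4
```

```text
tool_pos: [0.6469, 0.2294, 0.3882]
force: [0.1, -0.1, 0.8]
grip_width: 0.0942
tool_pos: [0.3861, 0.3632, 0.3856]
force: [-1.4, 0.0, 0.3]
grip_width: 0.0937
px [244  85  57  92] ctr [377.8214 428.2821] size [88.2804 38.3233] long yaw 73.72513580322266 hsv [ 16.  86. 131.] z 0.017883859377064604
px [416  85  85  82] ctr [575.6578 437.557 ] size [88.5062 39.3517] long yaw 43.53112030029297 hsv [ 89. 193. 103.] z 0.017809653707968554
px [330 189  84  48] ctr [490.2729 341.5396] size [37.6687 87.8431] long yaw 167.83140563964844 hsv [ 66. 167.  87.] z 0.017865176737633853
px [257 208  42  75] ctr [384.5027 300.6916] size [87.9734 38.1471] long yaw 82.33568572998047 hsv [16. 81. 93.] z 0.017811483857238408
px [476 213  40  83] ctr [633.0203 291.9174] size [108.8248  21.6719] long yaw 79.04065704345703 hsv [ 23. 187.  50.] z 0.021237708614194606
share [-0.2154 -0.0056 -0.0487] n>= 1.5893545523769683 pos [0.3871 0.3626 0.3854] yaw 90.36708107422827 q [0.683  0.2739 1.6003 0.0053 1.2732 0.675 ] t 28.0167
```

View pics/b1.png

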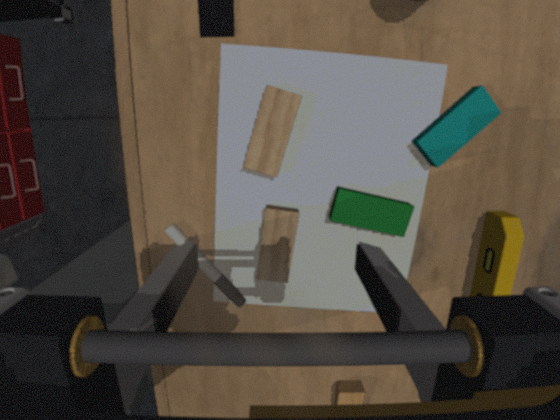

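Both pine blanks lie on the paper, at (272,132) and (278,245). The pen at (205,265) is clear of the fingers.

```bash
python3 -m creep '[[[-0.103,-0.009,0,0,0,0],[-0.103,-0.004,0,0,0,0],[0,0,0.05,0,0,0.134],[0,0,0.1,0,0,0.135],[0,0,0.1,0,0,0],[0,0,0.1,0,0,0],[0,0,0.1,0,0,0],[0,0,0.08,0,0,0],[0,0,0.05,0,0,0],[0,0,0.02,0,0,0],[0,0,0.005,0,0,0],[0,0,0,0,0,0]]]' 0.2|grep -E "pos|width|force: \["; python3 go.py 0.3845 0.3007 0.2045 82.3
```

```text
tool_pos: [0.3828, 0.3004, 0.2039]
force: [-0.1, 1.0, -0.2]
grip_width: 0.075
share [ 0.0017  0.0054 -0.002 ] n>= 0.04327582303723004 pos [0.3828 0.3004 0.2039] yaw 82.1832283517461 q [0.5894 0.4394 1.8643 0.0061 0.8447 0.7218] t 29.0167
turn [-0.0154  0.0019 -0.0039] n>= 0.06735689466829835
```

```bash
python3 -m creep '[[[0,0.005,0,0,0,0],[0,0,0,0,0,0],[0,0,0,0,0,0],[0,0,0,0,0,0],[0,0,0,0,0,0],[0,0,0,0,0,0],[0,0,0,0,0,0],[0,0,0,0,0,0]]]' 1 20|grep -E "pos|width|force: \[|finger"; python3 -m creep '[[[0,0,-0.05,0,0,0],[0,0,-0.1,0,0,0],[0,0,-0.1,0,0,0],[0,0,-0.1,0,0,0],[0,0,0,0,0,-0.13],[0,0,0,0,0,-0.13],[0,0,0,0,0,0]]]'|grep -E "pos|width|force: \["; python3 go.py 0.543 -0.08 0.245 90
```

```text
tool_pos: [0.3837, 0.3006, 0.2039]
force: [0.4, -0.5, 3.7]
grip_width: 0.0376
finger_force: 20.0
tool_pos: [0.3843, 0.3004, 0.3088]
force: [-0.0, -0.5, -1.1]
grip_width: 0.0378
share [-1.2702  0.5259  0.208 ] n>= 10.002595835829862 pos [0.3843 0.3004 0.3088] yaw 90.2206533239277 q [0.5877 0.2705 1.7986 0.0053 1.0794 0.5814] t 30.2667
turn [-0.0159 -0.0002  0.0074] n>= 0.07355158972559014
```

```bash
python3 -m creep '[[[-0.1155,0.048,0,0,0,0],[-0.1155,0.048,0,0,0,0],[-0.1155,0.048,0,0,0,0],[-0.1155,0.048,0,0,0,0],[-0.1155,0.048,0,0,0,0],[-0.1155,0.048,0,0,0,0],[-0.1155,0.048,0,0,0,0],[-0.1155,0.048,0,0,0,0],[-0.1155,0.048,0,0,0,0],[-0.1155,0.048,0,0,0,0],[-0.1155,0.048,0,-0.015,0,0],[0,0,0.08,0,0,0],[0,0,0.07,0,0,0],[0,0,0.04,0,0,0],[0,0,0.015,0,0,0],[0,0,0,0,0,0]]]'|grep -E "pos|width|force: \["; python3 go.py 0.543 -0.08 0.239 90
```

```text
tool_pos: [0.5429, -0.0802, 0.2449]
force: [-0.6, 0.2, -1.2]
grip_width: 0.0376
share [0.0008 0.0003 0.0196] n>= 0.14130529008943737 pos [ 0.5429 -0.0802  0.2449] yaw 90.0109226913959 q [-0.2134  0.4825  1.6717 -0.0002  0.99   -0.2135] t 31.6
turn [-0.005  -0.0008  0.0004] n>= 0.021210533283037132
```

```bash
python3 -m creep '[[[0,0,0.012,0,0,0],[0,0,0,0,0,0]]]'|grep -E "pos|force: \["; python3 -m creep '[[[0,0,0.005,0,0,0],[0,0,0,0,0,0]]]'|grep -E "pos|force: \[";python3 -m creep '[[[0,0,0.004,0,0,0],[0,0,0,0,0,0]]]'|grep -E "pos|force: \["
```

```text
tool_pos: [0.5432, -0.0803, 0.2427]
force: [0.4, 1.0, -2.3]
tool_pos: [0.5431, -0.0804, 0.2412]
force: [0.5, -0.4, -2.0]
tool_pos: [0.5431, -0.0805, 0.2396]
force: [0.1, -0.2, -1.2]
```

```bash
python3 -m creep '[[[0,0,0.004,0,0,0],[0,0,0,0,0,0]]]'|grep -E "pos|force: \["; python3 -m creep '[[[0,0,0.003,0,0,0],[0,0,0,0,0,0]]]'|grep -E "pos|force: \["
```

```text
tool_pos: [0.543, -0.0806, 0.2382]
force: [0.5, 0.1, -1.7]
tool_pos: [0.5431, -0.0805, 0.2378]
force: [-2.4, 0.7, 3.2]
```

```bash
python3 -m creep '[[[0,0,0,0,0,0],[0,0,0,0,0,0],[0,0,0,0,0,0],[0,0,0,0,0,0],[0,0,-0.04,0,0,0],[0,0,-0.1,0,0,0],[0,0,-0.1,0,0,0],[0,0,-0.1,0,0,0],[0,0,-0.1,0,0,0]]]' 0.4|grep -E "pos|width|force: \["; python3 -m creep '[[[0.123,-0.041,0,0,0,0],[0.123,-0.041,0,0,0,0],[0.123,-0.041,0,0,0,0],[0.123,-0.041,0,0,0,0],[0.123,-0.041,0,0,0,0],[0.123,-0.041,0,0,0,0],[0.123,-0.041,0,0,0,0],[0.123,-0.041,0,0,0,0],[0.123,-0.041,0,0,0,0],[0.123,-0.041,0,0,0,0],[0.123,-0.041,0,0,0,0],[0.123,-0.041,0,0,0,0],[0.123,-0.041,0,0,0,0],[0,0,0,0,0,0],[0,0,0,0,0,0]]]' 0.2|grep -E "pos|width|force: \["; python3 bl.py b2; python3 go.py 0.378 0.4283 0.204 73.7
```

```text
tool_pos: [0.5428, -0.0805, 0.3719]
force: [0.6, -0.1, -0.5]
grip_width: 0.0565
tool_pos: [0.382, 0.4002, 0.3699]
force: [-0.1, 0.1, -0.4]
grip_width: 0.075
px [419 121  86  83] ctr [575.8192 437.5988] size [89.1853 39.5776] long yaw 43.56988525390625 hsv [ 89. 194.  96.] z 0.01774545954664597
px [244 123  59  92] ctr [377.9169 428.2957] size [88.2835 38.1591] long yaw 73.5321273803711 hsv [ 16.  86. 129.] z 0.017929707915780246
px [332 224  85  48] ctr [490.0274 342.0132] size [38.8154 89.2192] long yaw 167.0761947631836 hsv [ 66. 168.  86.] z 0.017709193514232613
px [485 246  33  50] ctr [633.5148 314.8045] size [65.7573 21.3065] long yaw 70.69931030273438 hsv [ 23. 191.  50.] z 0.020972695601131935
share [ 0.0973 -0.0151  0.553 ] n>= 4.040692554187867 pos [0.3826 0.3991 0.3699] yaw 90.10555268934745 q [0.7402 0.3366 1.5558 0.0002 1.2495 0.7383] t 34.4833
turn [-0.0007  0.0004  0.5469] n>= 2.297698683863084
```

```bash
python3 -m creep '[[[0.097,-0.015,0,0,0,0],[0,0,0.05,0,0,0.182],[0,0,0.1,0,0,0.182],[0,0,0.1,0,0,0.182],[0,0,0.1,0,0,0],[0,0,0.1,0,0,0],[0,0,0.06,0,0,0],[0,0,0.03,0,0,0],[0,0,0.01,0,0,0],[0,0,0,0,0,0]]]' 0.2|grep -E "pos|width|force: \["; python3 go.py 0.378 0.4283 0.204 73.6;  python3 -m creep '[[[0,0,0,0,0,0],[0,0,0,0,0,0],[0,0,0,0,0,0],[0,0,0,0,0,0],[0,0,0,0,0,0],[0,0,0,0,0,0],[0,0,0,0,0,0],[0,0,0,0,0,0]]]' 1 20|grep -E "pos|width|force: \[|finger"; python3 -m creep '[[[0,0,-0.05,0,0,0],[0,0,-0.1,0,0,0],[0,0,-0.1,0,0,0],[0,0,-0.1,0,0,0],[0,0,0,0,0,-0.182],[0,0,0,0,0,-0.182],[0,0,0,0,0,-0.182],[0,0,0,0,0,0]]]'|grep -E "pos|width|force: \["; python3 go.py 0.613 -0.08 0.245 90
```

```text
tool_pos: [0.3789, 0.4277, 0.205]
force: [-0.3, 0.1, 0.9]
grip_width: 0.0751
share [ 0.0012 -0.0035  0.0033] n>= 0.03556861458094525 pos [0.3789 0.4277 0.205 ] yaw 73.5987755639273 q [0.7816 0.585  1.6209 0.0004 0.9358 1.0676] t 35.3167
turn [-0.0007 -0.     -0.    ] n>= 0.0027713831585188223
tool_pos: [0.3783, 0.4282, 0.2047]
force: [-2.2, -1.1, 2.7]
grip_width: 0.0379
finger_force: 20.0
tool_pos: [0.3783, 0.4281, 0.3093]
force: [-0.5, -0.0, -2.4]
grip_width: 0.0377
share [-1.6974  0.7738  0.2142] n>= 13.508975516508356 pos [0.3783 0.4281 0.3093] yaw 90.29394699225399 q [0.7829 0.4402 1.562  0.0003 1.1403 0.7776] t 36.65
turn [-0.0015  0.0007  0.0098] n>= 0.04178934164316907
```

```bash
python3 -m creep '[[[-0.1212,0.0553,0,0,0,0],[-0.1212,0.0553,0,0,0,0],[-0.1212,0.0553,0,0,0,0],[-0.1212,0.0553,0,0,0,0],[-0.1212,0.0553,0,0,0,0],[-0.1212,0.0553,0,0,0,0],[-0.1212,0.0553,0,0,0,0],[-0.1212,0.0553,0,0,0,0],[-0.1212,0.0553,0,0,0,0],[-0.1212,0.0553,0,0,0,0],[-0.1212,0.0553,0,0,0,0],[-0.1212,0.0553,0,0,0,0],[-0.1212,0.0553,0,0,0,0],[-0.1212,0.0553,0,0,0,0.01],[0,0,0.08,0,0,0],[0,0,0.07,0,0,0],[0,0,0.04,0,0,0],[0,0,0.02,0,0,0],[0,0,0.006,0,0,0],[0,0,0,0,0,0]]]'|grep -E "pos|width|force: \["; python3 -m creep '[[[0,0,0.006,0,0,0],[0,0,0,0,0,0]]]'|grep -E "pos|force: \["; python3 -m creep '[[[0,0,0.004,0,0,0],[0,0,0,0,0,0]]]'|grep -E "pos|force: \["
```

```text
tool_pos: [0.6111, -0.0804, 0.2449]
force: [0.6, 1.0, -1.3]
grip_width: 0.0379
tool_pos: [0.6111, -0.0806, 0.2436]
force: [0.4, 0.0, -0.4]
tool_pos: [0.6109, -0.0807, 0.2419]
force: [0.1, -0.4, -1.8]
```

```bash
python3 -m creep '[[[0,0,0.006,0,0,0],[0,0,0,0,0,0]]]'|grep -E "pos|force: \["; python3 -m creep '[[[0,0,0.004,0,0,0],[0,0,0,0,0,0]]]'|grep -E "pos|force: \["; python3 -m creep '[[[0,0,0.003,0,0,0],[0,0,0,0,0,0]]]'|grep -E "pos|force: \["
```

```text
tool_pos: [0.6109, -0.0808, 0.2396]
force: [0.3, 0.5, -1.8]
tool_pos: [0.6109, -0.0808, 0.2387]
force: [-0.3, -0.3, -0.8]
tool_pos: [0.611, -0.0808, 0.2386]
force: [-5.1, 0.8, 7.9]
```

```bash
python3 -m creep '[[[0,0,0,0,0,0],[0,0,0,0,0,0],[0,0,0,0,0,0],[0,0,0,0,0,0],[0,0,-0.04,0,0,0],[0,0,-0.1,0,0,0],[0,0,-0.1,0,0,0],[0,0,-0.1,0,0,0],[0,0,-0.1,0,0,0],[0.09,-0.04,-0.07,0,0,0],[0.09,-0.04,-0.07,0,0,0],[0.09,-0.04,-0.03,0,0,0],[0,0,0,0,0,0],[0,0,0,0,0,0]]]' 0.4|grep -E "pos|width|force: \["; python3 tilt.py wrist; cp pics/t_wrist.png pics/w5.png; cp pics/t_wrist.pkl pics/w5.pkl
python3 - <<'E'
from an import *
im,d,c=snap('side','s2');C=cloud(c,d)
cv2.imwrite('pics/both.png',np.hstack([cv2.imread('pics/w5.png')[:340],cv2.resize(im[100:270,200:320],None,fx=2,fy=2)]))
E
```

```text
tool_pos: [0.5748, 0.0014, 0.4223]
force: [0.6, 0.3, -0.9]
grip_width: 0.0563
wrist plate slope deg [ 0.0647 -0.0844] z@mid 0.032699747813855894 15809
wrist bench slope deg [0.0015 0.035 ] z@mid -0.001255019763707045 28966
```

View pics/both.png

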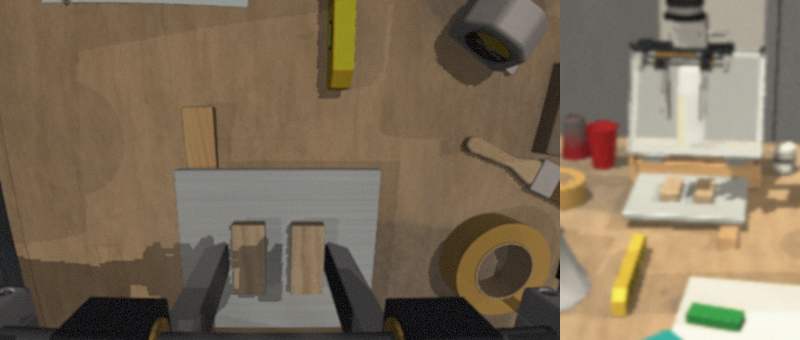

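Two blanks lie flat side by side at (248,257) and (307,257). The level stands on the bench at (342,45), the shim is at (200,137), and the plate is level.

```bash
python3 - <<'E'
from an import *
im,d,c=load('side0')
print('bar',plane(c,[(270.5,116.7),(256.5,116.7),(284.5,116.7)],.317))
im,d,c=load('w1');C=cloud(c,d);Z=C[...,2]
m=(Z>.1)&(C[...,1]<-.15)&(C[...,1]>-.5)&(C[...,0]>.35); P=C[m]; print(len(P),P.min(0),P.max(0))
k=np.linalg.lstsq(np.c_[P[:,::2],np.ones(len(P))],P[:,1],rcond=None)[0];print('y=ax+bz+c',k,'y at z.07',k@[.577,.07,1],'bar y',k@[.577,.317,1])
m=(Z>.04)&(Z<.075)&(C[...,1]<-.17)&(C[...,1]>-.3)&(C[...,0]>.4)&(C[...,0]<.75);P=C[m];print('batten',np.percentile(P,[1,50,99],axis=0))
im,d,c=load('scene0');print(depthpts(c,[(300,200)],d))
im,d,c=load('w5');C=cloud(c,d);m=(C[...,0]>.68)&(C[...,1]<.03)&(C[...,1]>-.2)&(C[...,2]>.02)&(C[...,2]<.08);print('tape xmin',C[m].min(0))
E
python3 go.py 0.577 -0.30 0.57 0
```

```text
bar [[ 0.5713 -0.2965  0.317 ]
 [ 0.6313 -0.2882  0.317 ]
 [ 0.5111 -0.3051  0.317 ]]
11410 [ 0.4302 -0.2446  0.1   ] [ 0.7007 -0.1785  0.1949]
y=ax+bz+c [-0.0279 -0.3814 -0.1593] y at z.07 -0.20207458706289136 bar y -0.2962844320118643
batten [[ 0.4362 -0.2132  0.0401]
 [ 0.593  -0.2008  0.0523]
 [ 0.712  -0.1726  0.0748]]
[[0.7443 0.2691 0.0026]]
tape xmin [ 0.68   -0.1637  0.02  ]
share [-1.      0.0096 -0.4973] n>= 8.035088271231775 pos [ 0.5754 -0.      0.4207] yaw 89.72946965491992 q [-0.0637  0.3454  1.4235 -0.0002  1.3733 -0.0589] t 40.4167
turn [-0.0006  0.0012  2.991 ] n>= 12.567152961427944
```

```bash
python3 -m creep '[[[0,0,-0.1,0,0,0.23],[0,0,-0.1,0,0,0.23],[0,0,-0.1,0,0,0.23],[0,0,-0.1,0,0,0.23],[0,0,-0.1,0,0,0.23],[0,0,0,0,0,0.23],[0,0,0,0,0,0.23],[0,0,0,0,0,0.23],[0,0,0,0,0,0.23],[0,0,0,0,0,0.23],[0,0,0,0,0,0.23],[0,0,0,0,0,0.23],[0,0,0,0,0,0.231],[0,0,0,0,0,0]]]' 0.4|grep -E "pos|width|force: \["; python3 -m creep '[[[0,0.1,0,0,0,0],[0,0.1,0,0,0,0],[0,0.1,0,0,0,0],[0,0.1,0,0,0,0],[0,0.1,0,0,0,0],[0,0.1,0,0,0,0],[0,0.1,0,0,0,0],[0,0.1,0,0,0,0],[0,0,0,0,0,0],[0,0,0,0,0,0]]]'|grep -E "pos|width|force: \["
python3 - <<'E'
from an import *
im,d,c=snap('wrist','w6')
c5=load('w5')[2];print('tape',plane(c5,[(443,270)],.04))
E
python3 go.py 0.573 -0.3 0.57 0
```

```text
tool_pos: [0.576, -0.0007, 0.57]
force: [0.4, 0.5, -1.0]
grip_width: 0.0564
tool_pos: [0.5754, -0.2417, 0.5696]
force: [0.1, 0.5, 0.3]
grip_width: 0.0563
tape [[ 0.7824 -0.0997  0.04  ]]
share [-0.0087  0.1986 -0.    ] n>= 1.4303342700616728 pos [ 0.5755 -0.2404  0.57  ] yaw 0.08993509092447706 q [-0.4544  0.4243  0.9803 -0.0001  1.7385  1.1148] t 42.4667
turn [-0.0011  0.0028  0.003 ] n>= 0.017790990147677713
```

View pics/w6.png

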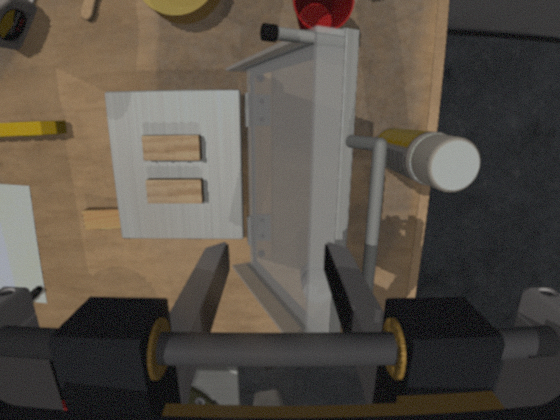

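The bar runs from (380,142) to (371,285), to the right of the sheet's free edge (col 345).

Run:
```python
from an import *
im,d,c=load('w6');C=cloud(c,d)
print('bar',plane(c,[(379,143),(376,200),(374,240),(371,280)],.317)); print(C[200,370:384,:],)
print('edge',C[143,345:350],'sheet bottom',C[180,255:300:10])
m=(C[...,2]>.28)&(C[...,2]<.335)&(C[...,1]<-.26)&(C[...,1]>-.36);m[300:]=0
P=C[m];print(len(P),np.percentile(P,[1,50,99],axis=0));
for x in np.arange(.5,.68,.02):
  Q=P[abs(P[:,0]-x)<.01];print(x,len(Q),np.median(Q,0) if len(Q) else '')
```

```text
bar [[ 0.6378 -0.3137  0.317 ]
 [ 0.5965 -0.3148  0.317 ]
 [ 0.5651 -0.316   0.317 ]
 [ 0.5312 -0.3167  0.317 ]]
[[ 0.597  -0.3098  0.319 ]
 [ 0.597  -0.3105  0.3191]
 [ 0.5974 -0.3107  0.3207]
 [ 0.5973 -0.3116  0.3203]
 [ 0.5972 -0.3124  0.32  ]
 [ 0.597  -0.3134  0.3191]
 [ 0.5975 -0.3135  0.3211]
 [ 0.5975 -0.3143  0.3211]
 [ 0.5975 -0.315   0.3209]
 [ 0.5972 -0.3162  0.3198]
 [ 0.5971 -0.317   0.3194]
 [ 0.5972 -0.3177  0.3196]
 [ 0.5164 -0.4255 -0.    ]
 [ 0.5163 -0.4275 -0.0005]]
edge [[ 0.6352 -0.2961  0.2855]
 [ 0.6353 -0.2966  0.2871]
 [ 0.6354 -0.2972  0.288 ]
 [ 0.6355 -0.2977  0.2894]
 [ 0.6356 -0.2981  0.291 ]] sheet bottom [[ 0.5699 -0.2118  0.099 ]
 [ 0.5758 -0.2269  0.1305]
 [ 0.5812 -0.2399  0.1585]
 [ 0.5861 -0.2513  0.1844]
 [ 0.5902 -0.2614  0.206 ]]
12551 [[ 0.5031 -0.3177  0.2825]
 [ 0.6263 -0.2873  0.2912]
 [ 0.7174 -0.2667  0.3214]]
0.5 277 [ 0.5037 -0.2798  0.2907]
0.52 406 [ 0.5202 -0.2766  0.2928]
0.54 662 [ 0.5412 -0.2816  0.2949]
0.56 1161 [ 0.5604 -0.2919  0.2921]
0.5800000000000001 1260 [ 0.5801 -0.2916  0.2921]
0.6000000000000001 1355 [ 0.6002 -0.2917  0.2922]
0.6200000000000001 1427 [ 0.6202 -0.2917  0.292 ]
0.6400000000000001 1610 [ 0.6387 -0.2929  0.2923]
0.6600000000000001 1150 [ 0.6603 -0.2847  0.2886]
0.6800000000000002 1223 [ 0.6801 -0.2847  0.2891]
```

```bash
python3 -m creep '[[[0.001,0.125,0,0,0,0],[0.001,0.125,0,0,0,0],[0,0,0,0,0,0],[0,0,0.07,0,0,0],[0,0,0.07,0,0,0],[0,0,0.05,0,0,0],[0,0,0.03,0,0,0],[0,0,0.01,0,0,0],[0,0,0,0,0,0]]]' 0.7|grep -E "pos|width|force: \["; python3 go.py 0.576 -0.3153 0.501 0;python3 - <<'E'
from an import *
im,d,c=snap('wrist','w7')
E
```

```text
tool_pos: [0.5763, -0.314, 0.5017]
force: [-1.0, 0.5, 0.1]
grip_width: 0.0282
share [-0.0009  0.0043  0.0025] n>= 0.0362133033115789 pos [ 0.5763 -0.314   0.5017] yaw 0.08952020682415132 q [-0.5547  0.5079  1.0133 -0.0002  1.6211  1.0145] t 43.2167
turn [-0.0003  0.0013  0.003 ] n>= 0.013801564538392416
```

View pics/w7.png

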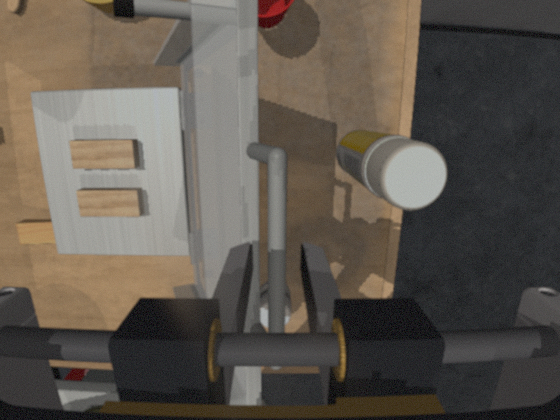

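```bash
python3 -m creep '[[[0,0,0,0,0,0],[0,0,0,0,0,0],[0,0,0,0,0,0],[0,0,0,0,0,0],[0,0,0,0,0,0],[0,0,0,0,0,0]]]' 1 20; python3 -c "
import numpy as np
t=np.array(list(np.arange(2,.199,-.1))+[.15,.1,.05,0])
y=.272*np.cos(t);z=.272*np.sin(t)
for i in range(len(t)-1): print(round(t[i+1],2),'[0,%.3f,%.3f,0,0,0]'%(-(y[i+1]-y[i])/.6,-(z[i+1]-z[i])/.6),'world',round(y[i+1]-y[0],4),round(z[i+1]-z[0],4))"
```

```text
clock: 43.77
tool_pos: [0.576, -0.3146, 0.5022]
orientation: [[1.0, 0.0, 0.0], [0.0, -1.0, -0.001], [0.0, 0.001, -1.0]]
force: [0.1, 0.0, 3.3]
grip_width: 0.009
finger_force: 20.0
1.9 [0,-0.042,-0.017,0,0,0] world 0.0253 0.0101
1.8 [0,-0.044,-0.012,0,0,0] world 0.0514 0.0176
1.7 [0,-0.045,-0.008,0,0,0] world 0.0781 0.0224
1.6 [0,-0.045,-0.004,0,0,0] world 0.1052 0.0246
1.5 [0,-0.045,0.001,0,0,0] world 0.1324 0.024
1.4 [0,-0.045,0.005,0,0,0] world 0.1594 0.0207
1.3 [0,-0.044,0.010,0,0,0] world 0.186 0.0148
1.2 [0,-0.043,0.014,0,0,0] world 0.2118 0.0062
1.1 [0,-0.041,0.019,0,0,0] world 0.2366 -0.0049
1.0 [0,-0.039,0.023,0,0,0] world 0.2602 -0.0184
0.9 [0,-0.037,0.026,0,0,0] world 0.2823 -0.0343
0.8 [0,-0.034,0.030,0,0,0] world 0.3027 -0.0522
0.7 [0,-0.031,0.033,0,0,0] world 0.3212 -0.0721
0.6 [0,-0.027,0.036,0,0,0] world 0.3377 -0.0937
0.5 [0,-0.024,0.039,0,0,0] world 0.3519 -0.1169
0.4 [0,-0.020,0.041,0,0,0] world 0.3637 -0.1414
0.3 [0,-0.016,0.043,0,0,0] world 0.373 -0.1669
0.2 [0,-0.011,0.044,0,0,0] world 0.3798 -0.1933
0.15 [0,-0.004,0.022,0,0,0] world 0.3821 -0.2067
0.1 [0,-0.003,0.022,0,0,0] world 0.3838 -0.2202
0.05 [0,-0.002,0.023,0,0,0] world 0.3849 -0.2337
0.0 [0,-0.001,0.023,0,0,0] world 0.3852 -0.2473
```

```bash
python3 -m creep '[[[0,-0.042,-0.017,0,0,0],[0,-0.042,-0.017,0,0,0],[0,-0.044,-0.012,0,0,0],[0,-0.044,-0.012,0,0,0],[0,0,0,0,0,0]]]' | grep -E "pos|width|force: \[|finger"
```

```text
tool_pos: [0.5761, -0.2605, 0.5203]
force: [-0.2, -2.4, 6.0]
grip_width: 0.0092
finger_force: 20.0
```

```bash
python3 -m creep '[[[0,-0.045,-0.008,0,0,0],[0,-0.045,-0.008,0,0,0],[0,-0.045,-0.004,0,0,0],[0,-0.045,-0.004,0,0,0],[0,-0.045,0.001,0,0,0],[0,-0.045,0.001,0,0,0],[0,0,0,0,0,0]]]' | grep -E "pos|width|force: \[|finger"
```

```text
tool_pos: [0.5763, -0.1794, 0.5254]
force: [3.4, 0.6, 2.4]
grip_width: 0.0094
finger_force: 20.0
```

```bash
python3 -m creep '[[[0,-0.045,0.005,0,0,0],[0,-0.045,0.005,0,0,0],[0,-0.044,0.010,0,0,0],[0,-0.044,0.010,0,0,0],[0,-0.043,0.014,0,0,0],[0,-0.043,0.014,0,0,0],[0,-0.041,0.019,0,0,0],[0,-0.041,0.019,0,0,0],[0,-0.039,0.023,0,0,0],[0,-0.039,0.023,0,0,0],[0,0,0,0,0,0]]]' | grep -E "pos|width|force: \[|finger"; python3 go.py 0.576 -0.0544 0.4838 0
```

```text
tool_pos: [0.5761, -0.0524, 0.4815]
force: [2.4, 3.1, 1.5]
grip_width: 0.009
finger_force: 20.0
share [-0.0003  0.0066 -0.0076] n>= 0.07247856080292839 pos [ 0.5761 -0.0524  0.4815] yaw 0.10082590816233795 q [-0.1542  0.3206  1.3173  0.0009  1.5057  1.4148] t 45.6833
turn [-0.0023  0.0036  0.0034] n>= 0.02272403965157613
```

```bash
python3 -m creep '[[[0,-0.037,0.026,0,0,0],[0,-0.037,0.026,0,0,0],[0,-0.034,0.030,0,0,0],[0,-0.034,0.030,0,0,0],[0,-0.031,0.033,0,0,0],[0,-0.031,0.033,0,0,0],[0,-0.027,0.036,0,0,0],[0,-0.027,0.036,0,0,0],[0,0,0,0,0,0]]]' | grep -E "pos|width|force: \[|finger"; python3 go.py 0.576 0.0231 0.4085 0
```

```text
tool_pos: [0.576, 0.0243, 0.4055]
force: [4.1, 4.3, -0.4]
grip_width: 0.0094
finger_force: 20.0
share [-0.0002  0.0041 -0.0102] n>= 0.07884122923212776 pos [0.576  0.0243 0.4055] yaw 0.06331697880320455 q [-0.0214  0.359   1.441   0.0009  1.3437  1.5481] t 46.4333
turn [-0.0017  0.0038  0.0021] n>= 0.01954286523700981
```

```bash
python3 -m creep '[[[0,-0.024,0.037,0,0,0],[0,-0.023,0.037,0,0,0],[0,-0.020,0.040,0,0,0],[0,-0.020,0.040,0,0,0],[0,-0.016,0.042,0,0,0],[0,-0.015,0.042,0,0,0],[0,-0.006,0.022,0,0,0],[0,-0.006,0.022,0,0,0],[0,-0.005,0.022,0,0,0],[0,-0.005,0.022,0,0,0],[0,0,0,0,0,0]]]' | grep -E "pos|width|force: \[|finger"; python3 go.py 0.576 0.0706 0.2549 0
```

```text
tool_pos: [0.5758, 0.0656, 0.3081]
force: [4.4, 5.5, -1.9]
grip_width: 0.0095
finger_force: 20.0
share [ 0.0008 -0.0165  0.1772] n>= 1.2807096040663222 pos [0.5758 0.0656 0.3081] yaw 0.022142857724814998 q [0.0501 0.4586 1.5379 0.0009 1.1461 1.6201] t 47.35
turn [-0.0015  0.0021  0.0007] n>= 0.01133286926305568
```

```bash
python3 -m creep '[[[0,-0.002,0.01,0,0,0],[0,-0.002,0.01,0,0,0],[0,-0.002,0.01,0,0,0],[0,-0.001,0.01,0,0,0],[0,-0.001,0.01,0,0,0],[0,-0.001,0.01,0,0,0],[0,-0.001,0.01,0,0,0],[0,-0.001,0.01,0,0,0],[0,-0.001,0.01,0,0,0],[0,-0.001,0.01,0,0,0],[0,0,0.01,0,0,0],[0,0,0.01,0,0,0],[0,0,0.01,0,0,0],[0,0,0.01,0,0,0],[0,0,0,0,0,0]]]' | grep -E "pos|width|force: \[|finger"; python3 -m creep '[[[0,0,0.006,0,0,0],[0,0,0.006,0,0,0],[0,0,0.006,0,0,0],[0,0,0,0,0,0]]]' | grep -E "pos|width|force: \[|finger"
```

```text
tool_pos: [0.5757, 0.0705, 0.2669]
force: [4.3, 18.8, -1.4]
grip_width: 0.0093
finger_force: 20.0
tool_pos: [0.5757, 0.0707, 0.2617]
force: [4.5, 21.5, -1.7]
grip_width: 0.0091
finger_force: 20.0
```

```bash
python3 -m creep '[[[0,-0.006,0.002,0,0,0],[0,-0.004,0.002,0,0,0],[0,0,0,0,0,0]]]' | grep -E "pos|width|force: \[|finger"; python3 -m creep '[[[0,0,0.004,0,0,0],[0,0,0.004,0,0,0],[0,0,0,0,0,0]]]' | grep -E "pos|width|force: \[|finger"
```

```text
tool_pos: [0.5758, 0.0718, 0.2605]
force: [5.0, 1.9, -3.9]
grip_width: 0.0093
finger_force: 20.0
tool_pos: [0.5758, 0.0717, 0.2584]
force: [4.4, 1.5, -2.3]
grip_width: 0.0091
finger_force: 20.0
```

```bash
python3 -m creep '[[[0,0,0.004,0,0,0],[0,0,0.004,0,0,0],[0,0,0,0,0,0]]]' | grep -E "pos|force: \["; python3 -m creep '[[[0,0,0.004,0,0,0],[0,0,0,0,0,0]]]' | grep -E "pos|force: \["; python3 -m creep '[[[0,0,0.004,0,0,0],[0,0,0,0,0,0]]]' | grep -E "pos|force: \["
```

```text
tool_pos: [0.5758, 0.0717, 0.2561]
force: [5.5, 3.5, -3.4]
tool_pos: [0.5758, 0.0717, 0.255]
force: [4.2, 3.1, -3.3]
tool_pos: [0.5758, 0.0717, 0.2538]
force: [4.5, 3.0, -2.2]
```

```bash
python3 -m creep '[[[0,0,0.004,0,0,0],[0,0,0,0,0,0]]]' | grep -E "pos|force: \["; python3 -m creep '[[[0,0,0.004,0,0,0],[0,0,0,0,0,0]]]' | grep -E "pos|force: \["; python3 -m creep '[[[0,0,0.003,0,0,0],[0,0,0,0,0,0]]]' | grep -E "pos|force: \["
```

```text
tool_pos: [0.5758, 0.0718, 0.2526]
force: [4.9, 2.9, -1.4]
tool_pos: [0.5758, 0.0717, 0.2514]
force: [4.4, 4.0, -2.1]
tool_pos: [0.5758, 0.0718, 0.2505]
force: [4.4, 4.5, -2.3]
```

Run:
```python
from an import *
im,d,c=snap('side','s3');C=cloud(c,d)
im2,d2,c2=snap('wrist','w8');C2=cloud(c2,d2)
for x in(.52,.545,.60,.63):
  m=(abs(C2[...,0]-x)<.006)&(C2[...,1]>.055)&(C2[...,1]<.09)&(C2[...,2]>.045)&(C2[...,2]<.12);m[330:]=0;P=C2[m];print(x,len(P),np.percentile(P,[5,50,95],axis=0).ravel() if len(P) else '')
a=cv2.resize(im[150:250,220:340],None,fx=3.3,fy=3.3,interpolation=2); b=im2[:330,:]
cv2.imwrite('pics/fin.png',np.hstack([a,b[:,80:480]]))
```

```text
0.52 0 
0.545 265 [0.5416 0.0669 0.0704 0.5461 0.0719 0.0733 0.5505 0.0763 0.0746]
0.6 440 [0.5946 0.0672 0.0701 0.6    0.0713 0.0733 0.6054 0.076  0.0749]
0.63 622 [0.6247 0.058  0.0708 0.6316 0.0704 0.0734 0.6358 0.0757 0.0748]
```

View pics/fin.png

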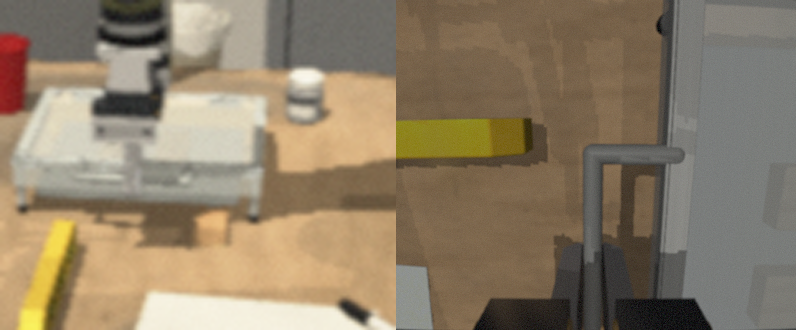

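The hood is down over the plate with its bar at about 70 mm, gripped at (590,270). There is only a residual load on the tool, so I'll ease the last bit.

```bash
python3 -m creep '[[[0,0,0.003,0,0,0],[0,0,0,0,0,0],[0,0,0,0,0,0]]]' | grep -E "pos|force: \["; python3 -m creep '[[[0,0,0.003,0,0,0],[0,0,0,0,0,0],[0,0,0,0,0,0]]]' | grep -E "pos|force: \["; python3 -m creep '[[[0,0,0.002,0,0,0],[0,0,0,0,0,0],[0,0,0,0,0,0]]]' | grep -E "pos|force: \["
```

```text
tool_pos: [0.5758, 0.0717, 0.2497]
force: [3.9, 3.8, -2.2]
tool_pos: [0.5758, 0.0717, 0.2489]
force: [3.9, 3.7, -1.7]
tool_pos: [0.5758, 0.0718, 0.2483]
force: [4.0, 3.3, -0.9]
```

```bash
python3 -m creep '[[[0,0,0.003,0,0,0],[0,0,0,0,0,0],[0,0,0,0,0,0]]]' | grep -E "pos|force: \["; python3 -m creep '[[[0,0,0.003,0,0,0],[0,0,0,0,0,0],[0,0,0,0,0,0]]]' | grep -E "pos|force: \["
python3 - <<'E'
from an import *
im2,d2,c2=snap('wrist','w9');C2=cloud(c2,d2)
m=(abs(C2[...,0]-.59)<.02)&(abs(C2[...,1]-.0717)<.003);m[330:]=0;P=C2[m];P=P[P[:,2]>.05];print(np.median(P,0))
m=(abs(C2[...,0]-.6)<.06)&(abs(C2[...,1]+.03)<.05);P=C2[m];P=P[(P[:,2]>.055)&(P[:,2]<.1)];print(len(P),np.polyfit(P[:,1],P[:,2],1),np.degrees(np.polyfit(P[:,1],P[:,2],1)[0]),np.median(P,0))
E
```

```text
tool_pos: [0.5758, 0.0717, 0.2475]
force: [3.5, 4.2, -1.3]
tool_pos: [0.5758, 0.0717, 0.2467]
force: [3.3, 3.8, -0.4]
[0.5914 0.0718 0.0701]
36559 [-0.012   0.0683] -0.6871459926036685 [ 0.6084 -0.0255  0.0686]
```

```bash
python3 - <<'E'
from an import *
for n in('w8','w9'):
  im2,d2,c2=load(n);C2=cloud(c2,d2)
  m=(abs(C2[...,0]-.6)<.06)&(abs(C2[...,1]+.03)<.05);P=C2[m];P=P[(P[:,2]>.06)&(P[:,2]<.08)];print(n,len(P),np.degrees(np.polyfit(P[:,1],P[:,2],1)[0]),np.median(P,0))
  m=(abs(C2[...,0]-.65)<.06)&(abs(C2[...,1]-.12)<.03)&(abs(C2[...,2])<.01);P=C2[m];print('bench',np.median(P,0))
E
python3 -m creep '[[[0,0,0.002,0,0,0],[0,0,0,0,0,0],[0,0,0,0,0,0]]]' | grep -E "pos|force: \["; python3 -m creep '[[[0,0,0.002,0,0,0],[0,0,0,0,0,0],[0,0,0,0,0,0]]]' | grep -E "pos|force: \["
```

```text
w8 36215 0.07923831054386467 [ 0.6086 -0.0259  0.071 ]
bench [ 0.6624  0.1163 -0.0011]
w9 36559 -0.6871459926036685 [ 0.6084 -0.0255  0.0686]
bench [ 0.6622  0.1164 -0.0011]
tool_pos: [0.5758, 0.0717, 0.2461]
force: [3.2, 4.9, 0.1]
tool_pos: [0.5758, 0.0717, 0.2456]
force: [2.4, 3.7, 1.9]
```

The hood was already level at the previous look (slope 0.08°) and has been pressed slightly past that, so I'll return to the level height and release there.

```bash
python3 -m creep '[[[0,0,-0.005,0,0,0],[0,0,-0.005,0,0,0],[0,0,-0.004,0,0,0],[0,0,0,0,0,0],[0,0,0,0,0,0]]]' | grep -E "pos|force: \["
python3 - <<'E'
from an import *
im2,d2,c2=snap('wrist','w10');C2=cloud(c2,d2)
m=(abs(C2[...,0]-.6)<.06)&(abs(C2[...,1]+.03)<.05);P=C2[m];P=P[(P[:,2]>.055)&(P[:,2]<.08)];print(len(P),np.degrees(np.polyfit(P[:,1],P[:,2],1)[0]),np.median(P,0))
im2,d2,c2=snap('side','s4');C2=cloud(c2,d2)
for n in('s3','s4'):
  im2,d2,c2=load(n);C2=cloud(c2,d2);m=(C2[...,0]>.46)&(C2[...,0]<.69)&(C2[...,1]>-.17)&(C2[...,1]<.02)&(C2[...,2]>.06)&(C2[...,2]<.08);P=C2[m];k=np.linalg.lstsq(np.c_[P[:,:2],np.ones(len(P))],P[:,2],rcond=None)[0];print(n,np.degrees(k[:2]),len(P))
E
```

```text
tool_pos: [0.5758, 0.0718, 0.2496]
force: [4.0, 5.1, -2.2]
36273 -0.08441400920545503 [ 0.6086 -0.0258  0.0705]
s3 [0.0668 0.0961] 696
s4 [-0.041  -0.1965] 708
```

```bash
python3 -m creep '[[[0,0,0.003,0,0,0],[0,0,0.003,0,0,0],[0,0,0.003,0,0,0],[0,0,0,0,0,0],[0,0,0,0,0,0]]]' | grep -E "pos|force: \["; python3 -m creep '[[[0,0,0,0,0,0],[0,0,0,0,0,0],[0,0,0,0,0,0],[0,0,0,0,0,0]]]' 0.78 3| grep -E "pos|width|force: \["
python3 - <<'E'
from an import *
im2,d2,c2=snap('wrist','w11');C2=cloud(c2,d2)
m=(abs(C2[...,0]-.6)<.06)&(abs(C2[...,1]+.03)<.05);P=C2[m];P=P[(P[:,2]>.055)&(P[:,2]<.08)];print(len(P),np.degrees(np.polyfit(P[:,1],P[:,2],1)[0]),np.median(P,0))
E
```

```text
tool_pos: [0.5758, 0.0717, 0.2469]
force: [3.6, 4.9, -0.3]
tool_pos: [0.5758, 0.0713, 0.2471]
force: [0.3, -0.3, -0.2]
grip_width: 0.0209
35890 -0.7316338578033097 [ 0.6096 -0.0267  0.0686]
```

```bash
python3 -m creep '[[[0,0,-0.02,0,0,0],[0,0,-0.05,0,0,0],[0,0,-0.08,0,0,0],[0,0,-0.12,0,0,0],[0,0,-0.12,0,0,0],[0,0,-0.12,0,0,0],[0,0,-0.12,0,0,0],[0,0,0,0,0,0],[0,0,0,0,0,0]]]'| grep -E "pos|width|force: \["
python3 - <<'E'
from an import *
im2,d2,c2=snap('wrist','w12');C2=cloud(c2,d2)
m=(abs(C2[...,0]-.6)<.06)&(abs(C2[...,1]+.03)<.05);P=C2[m];P=P[(P[:,2]>.055)&(P[:,2]<.08)];print(len(P),np.degrees(np.polyfit(P[:,1],P[:,2],1)[0]),np.median(P,0))
m=(abs(C2[...,0]-.6)<.03)&(abs(C2[...,1]-.0715)<.003);P=C2[m];P=P[P[:,2]>.05];print('bar',np.median(P,0))
im,d,c=snap('side','s5');
cv2.imwrite('pics/fin2.png',np.hstack([cv2.resize(im[150:250,220:340],None,fx=3.3,fy=3.3,interpolation=2),im2[:330,80:480]]))
E
```

```text
tool_pos: [0.5757, 0.0714, 0.4385]
force: [0.8, 0.3, -0.7]
grip_width: 0.021
10027 -0.7251497517407728 [ 0.6037 -0.0294  0.0686]
bar [0.601  0.0715 0.3527]
```

View pics/fin2.png

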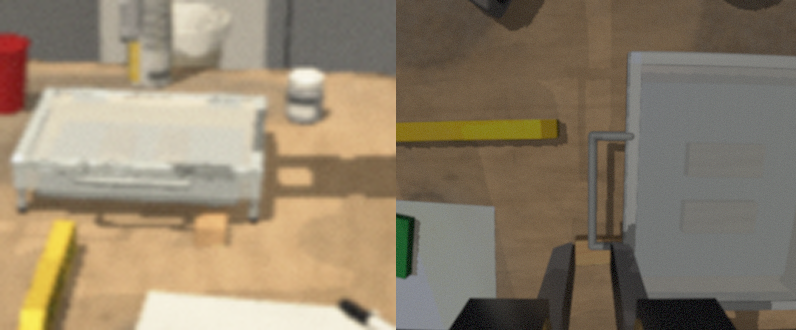

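The hood is shut on its legs over the two blanks. The can, jar, shim and level are all in place, and the robot is clear.

```bash
python3 -c "
from cell import env
print(env.get_state()['clock']);print(env.job_done())"
```

```text
54.5833
the job is handed in; nothing more can be done
None
```

I handed the job in at 54.6 s, but no verdict came back: the shim has the plate within about 0.1° of level, the level is back on the bench, both blanks lie flat side by side, and the hood was eased shut over them, settling about 0.7° past level on release, with the can and jar not touched.

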